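# Fetch the tin from behind the sideboard things

### The arm

A 6-joint arm with a two-finger parallel gripper is mounted at the origin on the work surface. World frame = base frame: x ahead of the robot, y to its left, z up, the work surface at z = 0. Lengths are in m, angles in rad, forces in N, time in s.
With the tool pointing down it reaches from about 0.375 to 0.9 m from the base axis. Payload 3.1 kg.
Tool frame: the origin (TCP) lies midway between the tips of the shut fingers; the grasp point (between the pads) lies 19 mm behind it (manip.hold_point_z is the distance from the TCP to the grasp point, in m); x points along the fingers, y is the direction in which the jaws open and shut, and the axes are right-handed (so a half turn about x gives the same grasp; the last joint's range is limited). The gripper opens to 85 mm and grips with 20 to 120 N. Pads are 22 mm wide; open, the fingers measure 114 mm over their backs; the gripper's body (76 mm by 85 mm) begins 54 mm behind the grasp point. The pads swing forward as they close: fully open they stand 13 mm farther back than shut.
Start: joints at [-1.397, 0.527, 1.433, -0, 1.181, -0.178], TCP at [0.215, -0.587, 0.199] pointing down, gripper open.
Joint ranges: [-3.08, 3.08], [-0.75, 2.2], [0.22, 2.44], [-1.43, 4.57], [0, 2.65], [-2.85, 2.85]. Speed limits (rad/s): [2.79, 2.79, 3.14, 3.14, 3.14, 3.14].

### API

Orientations are given as a unit quaternion [x, y, z, w].
In Python, from station import manip, snapshot gives the robot as it stands.
- The arm moves only by the tool play_rows, never from a script. Its argument "series" is a list of rows, each a list of 4 numbers: the shift along the tool's x, y, z in m, then the turn about the tool's x in degrees. In form: [[tx, ty, tz, spin], ...]. A call has 1 to 20 rows; each row is the pose to reach, as a shift and turn from the pose measured when the call began, along the tool's axes at that moment; what a row does not reach only later rows make up. A row lasts 1/10 s, in which the tool goes at most 50 mm and 8.59 degrees, less where a joint would pass 70% of its speed; a pose out of reach is approached as far as the arm can. A call with a gripper value outside its range is refused whole. "claw" is the opening in per cent of the stroke, from 0 (shut) to 100 (fully open), set as the call begins (left out, the last holds). The fingers move at their own pace and stop on an object; "force" is the grip in N (left out, the last holds). Time passes only in rows, so rows that repeat a pose let the fingers close. It gives the time, the measured TCP pose, the force and the opening at its end, in the units of the state.
- manip.sense(): the state, without advancing time (a new reading comes with each control period).
- snapshot(name): name is "side" or "top" or "wrist"; returns a dict with "image" (384x512x3 uint8, blue, green, red), "depth" (384x512 float32, m along the optical axis (not along the pixel's ray), 0 where there is no reading), "fov_y" (degrees; the focal length in pixels is half the picture's height over the tangent of half this angle, whatever the lens; pixels are square), "cx", "cy" (the principal point, pixels), "R" (3x3) and "t" (3): a world point X has camera coordinates R X + t. Camera axes: x right, y down, z forward; pixel columns grow to the right and rows downward; lengths in m; the calibration is good to about 2 mm. The wrist camera is an equidistant fisheye: a pixel r from the principal point sees the ray r / f radians off the axis. A picture is of the moment at which its call begins.
- manip.sign_off(): hands the job in, once; it reports no verdict.
The state is a dict: "t": time; "q": joint angles; "qd": joint speeds; "tau": joint torques, N m; "tcp_pos": TCP position; "tool_rot": TCP orientation; "force": force on the tool from outside, world axes, zero at the start; "ft_torque": the same for the moment, N m; "finger_gap": opening from 0.0 (shut) to 1.0 (fully open).
Only numpy, scipy, OpenCV 4.12 (cv2) and the standard library are available. Lean on these libraries where they do the work, as an engineer would, in place of code of your own. Each camera call takes 0.05 s, during which the arm holds its last target.

### The job

The small red tin stands at the back of the pine stand, hemmed in by the glass dessert cup, the yellow flip-top container and the wooden star mould. First move all three onto the dark wooden tray and leave them standing there, then take the tin and stand it in the middle of the cake plate, and only then put the three back on the stand, each centred on the same felt spot it stood on at the start. Keep everything upright and leave the spoon and the tong where they lie.

Things in the scene. Friction and masses are not known exactly. Their poses are not given: they have to be found in the camera images.
- stand: Pine board 200 (x) x 230 (y) x 12 mm, fixed; origin at the centre of its underside, x away from the robot. Flat blue felt spots, 70 mm across, on top, centred at x,y = (-40,0), (30,72), (30,-72) mm; one of cup, container, mould starts on each, shuffled. Tin starts at (35,0), no felt. Panel behind it: x 77 to 89, y -35 to 35, top at 57 mm. Front thing is free across y, side things across x.
- tray: Dark wooden serving tray, the side area for the things cleared away, fixed, to the left or the right of the stand: 300 (x) x 140 (y) mm outside, floor 8 mm above the origin, rims 6 mm thick that end 18 mm above it; origin at the centre of its underside, z up, x along its length. All three things fit in a row along its length, 100 mm apart.
- plate: Round white porcelain cake plate, fixed, on the other side of the stand: 184 mm across, rim 17.5 mm high, flat middle 150 mm across whose surface is 12 mm above the origin, with a thin blue ring of radius 60 mm; origin at the centre of its underside, z up.
- tin: Small red round twist-lock tin, 60 mm in diameter at the lid (the top 14 mm) and 58 mm below, 44 mm high, steel ring on the lid; about 120 g; origin at the centre of its underside, z up.
- cup: Greenish glass dessert cup, open at the top, 80 mm high, outer diameter 50 mm at the foot, 58 mm at 30 mm height, 60 mm at the rim, nearly straight above 30 mm, wall 3 mm; about 160 g; origin at the centre of its underside, z up.
- container: Yellow plastic flip-top container, a rounded upright block 54 (x) x 50 (y) x 81 mm high with a small white flap on top (the lid stays shut); about 130 g; origin at the centre of its underside, z up; its x axis is roughly along the stand's x axis at the start.
- mould: Pale wooden mould, an upright solid cylinder 58 mm in diameter and 70 mm high with a dark six-pointed star on its top; about 140 g; origin at the centre of its underside, z up.
- spoon: Stainless serving spoon 200 mm long lying on the sideboard on the robot's side of the stand; a bystander, leave it alone.
- tong: Steel tong about 230 mm long and 50 mm wide, 12 mm high, lying on the sideboard behind the stand; a bystander, leave it alone.

How it is judged:
On the way, in this order (a step that is already met when the one before it is completed fails the run):
1. cup, container and mould all stand released on the tray, the tin still in its place (x of cup in the frame of tray between -0.135 and 0.135 m and y of cup in the frame of tray between -0.055 and 0.055 m and z of cup in the frame of tray between 0.003 and 0.016 m and linear speed of each of cup, container, mould below 0.02 m/s and angle between each of cup, container, mould's own z axis and vertical below 0.1 rad and contact force between the fingers and cup below 0.1 N and x of container in the frame of tray between -0.135 and 0.135 m and y of container in the frame of tray between -0.055 and 0.055 m and z of container in the frame of tray between 0.003 and 0.016 m and contact force between the fingers and container below 0.1 N and x of mould in the frame of tray between -0.135 and 0.135 m and y of mould in the frame of tray between -0.055 and 0.055 m and z of mould in the frame of tray between 0.003 and 0.016 m and contact force between the fingers and mould below 0.1 N and distance of tin from where it was at the start of the episode below 0.02 m), for 0.2 s.
2. the tin stands released in the middle of the cake plate while the other three still stand on the tray (horizontal distance between tin and plate below 0.015 m and z of tin in the frame of plate between 0.008 and 0.018 m and linear speed of each of tin, cup, container, mould below 0.02 m/s and angle between each of tin, cup, container, mould's own z axis and vertical below 0.1 rad and contact force between the fingers and tin below 0.1 N and x of cup in the frame of tray between -0.135 and 0.135 m and y of cup in the frame of tray between -0.055 and 0.055 m and z of cup in the frame of tray between 0.003 and 0.016 m and contact force between the fingers and cup below 0.1 N and x of container in the frame of tray between -0.135 and 0.135 m and y of container in the frame of tray between -0.055 and 0.055 m and z of container in the frame of tray between 0.003 and 0.016 m and contact force between the fingers and container below 0.1 N and x of mould in the frame of tray between -0.135 and 0.135 m and y of mould in the frame of tray between -0.055 and 0.055 m and z of mould in the frame of tray between 0.003 and 0.016 m and contact force between the fingers and mould below 0.1 N), for 0.2 s.
At the end, for the whole second after the job is handed in: The tin stands upright within 15 mm of the centre of the cake plate; cup, container and mould each stand upright within 15 mm of where they stood at the start; spoon and tong lie within 25 mm of their starts; all released and at rest (horizontal distance between tin and plate below 0.015 m and z of tin in the frame of plate between 0.008 and 0.018 m and linear speed of each of tin, cup, container, mould below 0.02 m/s and angle between each of tin, cup, container, mould's own z axis and vertical below 0.1 rad and contact force between the fingers and tin below 0.1 N and distance of each of cup, container, mould from where it was at the start of the episode below 0.015 m and contact force between the fingers and cup below 0.1 N and contact force between the fingers and container below 0.1 N and contact force between the fingers and mould below 0.1 N and distance of each of spoon, tong from where it was at the start of the episode below 0.025 m); the robot touches nothing.
It fails at once if cup, container, mould or tin tipped over (angle between any of cup, container, mould, tin's own z axis and vertical above 0.6 rad).
It fails at once if spoon or tong pushed away (distance of any of spoon, tong from where it was at the start of the episode above 0.025 m).
It also fails if it takes over 134 s, if anything falls off the work surface, if the arm or the gripper's body presses on something with over 40 N, if the wrist force passes 120 N, or if a joint passes its speed limit or range.

## Working session

There is one attempt and no reset: what is moved stays moved. The work goes in short steps, Python scripts to look and compute and a tool call to move; the robot and the scene stay as the last step left them, time stands still between calls to the robot, and variables do not carry over. Pictures are saved under pics/ and viewed, and the job is handed in when it is done.

Besides the shell and the picture viewer there is one more tool, called after "Call:" as name(argument=value, ...) on one line, values as JSON. play_rows: Moves the arm, as the interface text tells. Its arguments: {"type":"object","properties":{"series":{"type":"array","items":{"type":"array","items":{"type":"number"}}},"claw":{"type":"number"},"force":{"type":"number"}},"required":["series"]}

```bash
ls; mkdir -p pics
python3 - <<'E'
from station import manip, snapshot
import cv2,pickle
print(manip.sense(), manip.hold_point_z)
for n in ["side","top","wrist"]:
    s=snapshot(n); pickle.dump(s,open(f"pics/{n}0.pkl","wb")); cv2.imwrite(f"pics/{n}0.png",s["image"])
    print(n,s["fov_y"],s["cx"],s["cy"],s["R"],s["t"])
E
```

```text
pics
{'t': 0.0, 'q': array([-1.39752804e+00,  5.28485645e-01,  1.43389811e+00,  5.12541472e-06,
        1.18140555e+00, -1.78502643e-01]), 'qd': array([ 0.00047112, -0.00033151, -0.00056255,  0.00036148,  0.00115462,
        0.00123069]), 'tau': array([-1.06894498e-03, -4.42355204e+01, -1.78027350e+01, -4.43298504e-04,
        8.34307226e-03,  7.54291818e-06]), 'tcp_pos': array([ 0.21524036, -0.58593029,  0.19782307]), 'tool_rot': array([ 0.69620094,  0.12450542, -0.69619352,  0.12295217]), 'force': array([-0.09275642,  0.44749567,  0.40026864]), 'ft_torque': array([ 0.0317868 , -0.04229881,  0.01764424]), 'finger_gap': 1.0026905750303103} 0.0187
side 45.37606887268252 248.10800301983107 188.13193470331797 [[-0.8835183  -0.46838339  0.00352235]
 [-0.29762287  0.55557174 -0.77637663]
 [ 0.361685   -0.68699129 -0.63025941]] [0.50541423 0.21997927 1.03535913]
top 56.972360021282206 255.4151803494689 194.7081535701841 [[-1.25229759e-01 -9.92127659e-01 -4.64590321e-04]
 [-9.65741011e-01  1.22006399e-01 -2.29038727e-01]
 [ 2.27292339e-01 -2.82337906e-02 -9.73417200e-01]] [0.06506667 0.59417102 0.70247467]
wrist 65.70646984690485 254.0868697493783 196.3636286678685 [[ 0.34410112 -0.93893109 -0.00168337]
 [-0.90471856 -0.33204136  0.26689485]
 [-0.25115482 -0.09031584 -0.96372419]] [-0.62338412 -0.03442519  0.37803123]
```

View pics/top0.png

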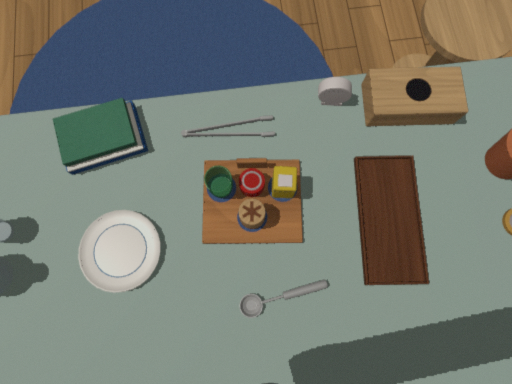

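View pics/side0.png

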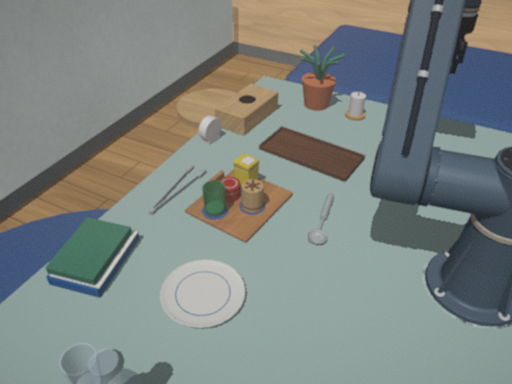

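View pics/wrist0.png

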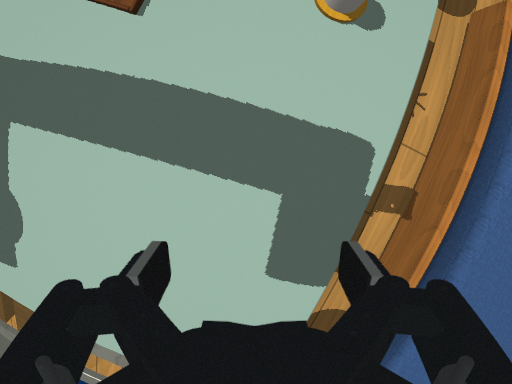

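```bash
cat > h.py <<'E'
import numpy as np, cv2, pickle
from scipy.spatial.transform import Rotation as Rot
def foc(s): return s["image"].shape[0]/2/np.tan(np.radians(s["fov_y"]/2))
def ray(s,u,v,fish=False):
    f=foc(s); x=(u-s["cx"]); y=(v-s["cy"])
    if fish:
        r=np.hypot(x,y); th=r/f; d=np.array([np.sin(th)*x/max(r,1e-9),np.sin(th)*y/max(r,1e-9),np.cos(th)])
    else: d=np.array([x/f,y/f,1.])
    R=np.array(s["R"]);t=np.array(s["t"])
    return -R.T@t, R.T@d
def onz(s,u,v,z,fish=False):
    c,d=ray(s,u,v,fish); return c+d*(z-c[2])/d[2]
def proj(s,X,fish=False):
    X=np.atleast_2d(X); p=X@np.array(s["R"]).T+np.array(s["t"]); f=foc(s)
    if fish:
        rr=np.hypot(p[:,0],p[:,1]); th=np.arctan2(rr,p[:,2]); k=f*th/np.maximum(rr,1e-9)
        return np.c_[s["cx"]+k*p[:,0],s["cy"]+k*p[:,1]]
    return np.c_[s["cx"]+f*p[:,0]/p[:,2],s["cy"]+f*p[:,1]/p[:,2]]
def load(n): return pickle.load(open(f"pics/{n}.pkl","rb"))
def crop(s,u0,u1,v0,v1,k,name,grid=10):
    im=cv2.resize(s["image"][v0:v1,u0:u1],None,fx=k,fy=k,interpolation=cv2.INTER_CUBIC)
    for u in range((u0//grid+1)*grid,u1,grid):
        cv2.line(im,((u-u0)*k,0),((u-u0)*k,6),(255,255,255),1); cv2.putText(im,str(u),((u-u0)*k-10,18),0,.35,(255,255,255),1)
    for v in range((v0//grid+1)*grid,v1,grid):
        cv2.line(im,(0,(v-v0)*k),(6,(v-v0)*k),(255,255,255),1); cv2.putText(im,str(v),(8,(v-v0)*k+4),0,.35,(255,255,255),1)
    cv2.imwrite(f"pics/{name}.png",im)
E
python3 - <<'E'
from h import *
s=load("top0")
crop(s,195,310,150,250,6,"c_stand"); crop(s,350,432,150,290,4,"c_tray"); crop(s,70,170,200,300,5,"c_plate")
s=load("side0"); crop(s,180,300,145,240,6,"c_side")
E
```

```text
(no output)
```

View pics/c_stand.png

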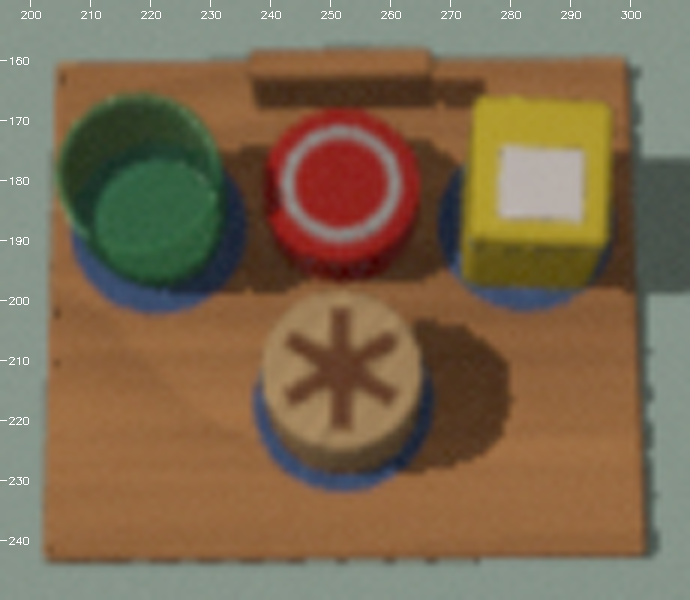

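View pics/c_tray.png

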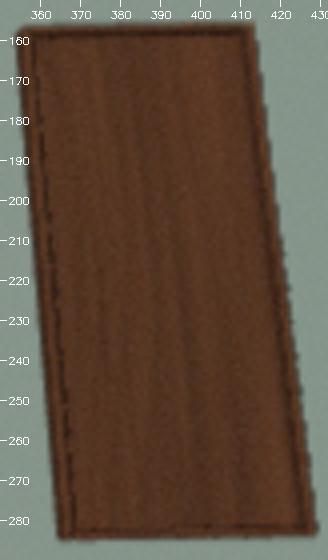

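View pics/c_plate.png

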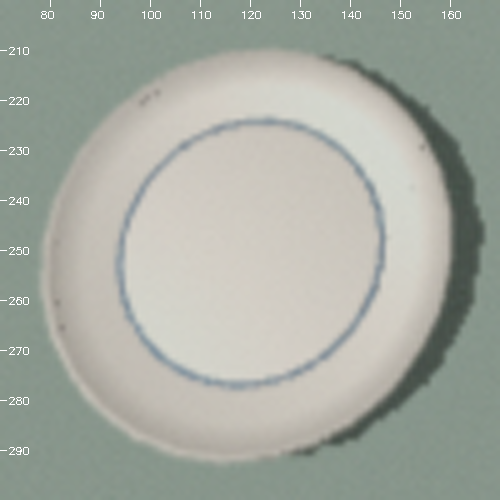

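View pics/c_side.png

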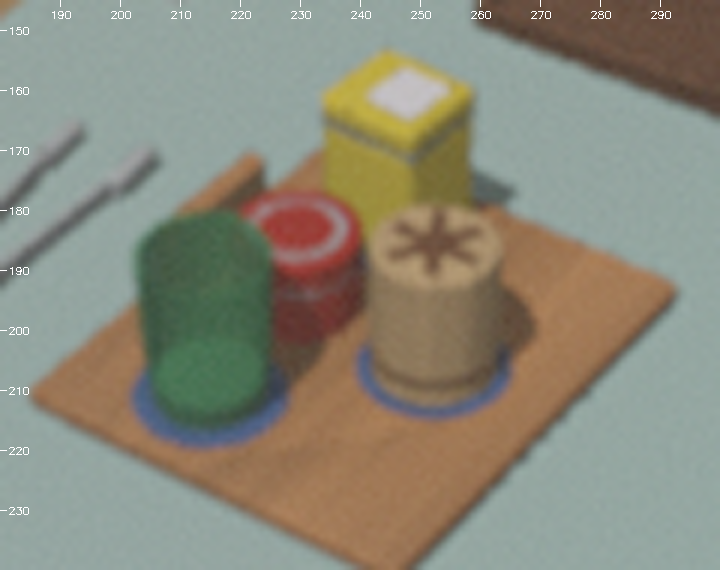

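Run:
```python
from h import *
np.set_printoptions(precision=4,suppress=True)
s=load("top0"); sd=load("side0")
def fit(L,P):
    L=np.array(L);P=np.array(P); lc=L-L.mean(0);pc=P-P.mean(0)
    a=np.arctan2((lc[:,0]*pc[:,1]-lc[:,1]*pc[:,0]).sum(),(lc*pc).sum()); R=np.array([[np.cos(a),-np.sin(a)],[np.sin(a),np.cos(a)]])
    t=P.mean(0)-R@L.mean(0); return R,t,a,np.linalg.norm(L@R.T+t-P,axis=1)
c=[onz(s,u,v,.012)[:2] for u,v in [(204.5,160.5),(299.5,160),(303,243),(202.3,243.5)]]
print(np.array(c)); R,t,a,e=fit([(.1,.115),(.1,-.115),(-.1,-.115),(-.1,.115)],c); print("stand",t,a,e)
W=lambda p:R@np.array(p)+t
for p in [(-.04,0),(.03,.072),(.03,-.072),(.035,0)]: print(p,W(p))
# side: corners near (185,211) and (292,193),(246,240)
for u,v in [(185.5,211),(292.5,193)]: print("side",onz(sd,u,v,.012))
print("mould top",onz(s,251.8,211,.082),onz(sd,253,185,.082))
print("tin ring",onz(s,252,180.5,.056),onz(sd,229.5,183.5,.056))
print("cup rim",onz(s,218.5,180,.092)); 
k=[onz(s,u,v,.093)[:2] for u,v in [(273.5,166),(297,167),(297,190.5),(273.5,190.5)]]
print("cont",np.mean(k,0),np.diff(np.array(k),axis=0))
c=[onz(s,u,v,.018)[:2] for u,v in [(355,156.5),(413,156.5),(429,284),(365,284.5)]]
print(np.array(c)); R2,t2,a2,e2=fit([(.15,.07),(.15,-.07),(-.15,-.07),(-.15,.07)],c); print("tray",t2,a2,e2)
# plate ring ellipse
pts=[]
for u,v in [(123,224),(143,233),(147,250),(140,265),(118,277.3),(100,268.5),(94,252),(104,232)]: pts.append(onz(s,u,v,.012)[:2])
pts=np.array(pts)
A=np.c_[2*pts,np.ones(8)];b=(pts**2).sum(1);x=np.linalg.lstsq(A,b,rcond=None)[0];print("plate",x[:2],np.sqrt(x[2]+x[:2]@x[:2]))
T=Rot.from_quat([0.69620094,0.12450542,-0.69619352,0.12295217]).as_matrix();print(T)
```

```text
[[ 0.71    0.0992]
 [ 0.6826 -0.1273]
 [ 0.4855 -0.1047]
 [ 0.5131  0.1225]]
stand [ 0.5978 -0.0026] -0.11848015766669688 [0.001  0.0016 0.0007 0.0014]
(-0.04, 0) [0.5581 0.0021]
(0.03, 0.072) [0.6361 0.0654]
(0.03, -0.072) [ 0.6191 -0.0776]
(0.035, 0) [ 0.6326 -0.0067]
side [0.7027 0.1056 0.012 ]
side [ 0.484  -0.0957  0.012 ]
mould top [0.5604 0.0025 0.082 ] [0.5568 0.0024 0.082 ]
tin ring [ 0.6341 -0.0068  0.056 ] [ 0.63   -0.0025  0.056 ]
cup rim [0.6341 0.0649 0.092 ]
cont [ 0.6195 -0.0768] [[-0.0086 -0.0498]
 [-0.0515  0.0079]
 [ 0.0062  0.0493]]
[[ 0.6728 -0.2591]
 [ 0.6554 -0.3965]
 [ 0.3618 -0.3645]
 [ 0.3783 -0.2248]]
tray [ 0.5171 -0.3113] -0.11395460590798605 [0.0013 0.003  0.0019 0.0023]
plate [0.5219 0.307 ] 0.05938851378943983
[[-0.0004  0.3446 -0.9388]
 [ 0.0022 -0.9388 -0.3446]
 [-1.     -0.0022 -0.0004]]
```

```bash
cat > plan.py <<'E'
import sys
from h import *
from station import manip
st=manip.sense()
M=Rot.from_quat(st["tool_rot"]).as_matrix(); p=np.array(st["tcp_pos"])
yaw=np.degrees(np.arctan2(M[1,1],M[0,1]))
print("t",round(st["t"],2),"tcp",p.round(4),"yaw",yaw.round(2),"tilt",np.degrees(np.arccos(-M[2,0])).round(2),"gap",round(st["finger_gap"],3),"q1,q6",np.degrees(st["q"][[0,5]]).round(1),"F",np.round(st["force"],1))
for a in sys.argv[1:]:
    v=[float(x) for x in a.split(",")]
    d=M.T@(np.array(v[:3])-p); y=v[3] if len(v)>3 else yaw
    print(a,"->",d.round(4),"spin",round(-((y-yaw+180)%360-180),2))
E
python3 plan.py 0.5585,0.0023,0.198,-96.8 0.5585,0.0023,0.13,-96.8 0.5585,0.0023,0.038,-96.8
```

```text
t 0.15 tcp [ 0.2153 -0.5861  0.198 ] yaw -69.84 tilt 0.1 gap 0.998 q1,q6 [-80.1 -10.2] F [-0.4  0.4  0.2]
0.5585,0.0023,0.198,-96.8 -> [ 0.0009 -0.4341 -0.5249] spin 26.96
0.5585,0.0023,0.13,-96.8 -> [ 0.0689 -0.434  -0.5249] spin 26.96
0.5585,0.0023,0.038,-96.8 -> [ 0.1609 -0.4338 -0.5249] spin 26.96
```

Call:
play_rows(series=[[0,-0.02,-0.025,2],[0,-0.05,-0.06,5],[0,-0.08,-0.1,8],[0,-0.11,-0.135,11],[0,-0.14,-0.17,14],[0,-0.17,-0.205,17],[0,-0.2,-0.245,19],[0,-0.23,-0.28,21],[0,-0.26,-0.315,23],[0,-0.29,-0.35,24],[0,-0.32,-0.39,25],[0,-0.35,-0.425,26],[0,-0.38,-0.46,27],[0,-0.41,-0.495,27],[0,-0.425,-0.515,27],[0.02,-0.434,-0.525,27],[0.04,-0.434,-0.525,27],[0.05,-0.434,-0.525,27],[0.05,-0.434,-0.525,27],[0.05,-0.434,-0.525,27]], claw=100, force=40)

```text
t: 2.15
tcp_pos: [0.5587, 0.0019, 0.1491]
tool_rot: [-0.706, 0.042, 0.706, 0.043]
force: [-0.4, 0.1, -0.2]
finger_gap: 1.003
```

```bash
python3 plan.py 0.5585,0.0023,0.038,-96.8
python3 - <<'E'
from station import snapshot
import cv2,pickle
s=snapshot("wrist"); pickle.dump(s,open("pics/wrist1.pkl","wb"));cv2.imwrite("pics/wrist1.png",s["image"])
E
```

```text
t 2.15 tcp [0.5587 0.0019 0.1491] yaw -96.88 tilt 0.1 gap 1.003 q1,q6 [-11.3  85.5] F [-0.4  0.1 -0.2]
0.5585,0.0023,0.038,-96.8 -> [ 0.1111 -0.0002  0.0002] spin -0.08
```

View pics/wrist1.png

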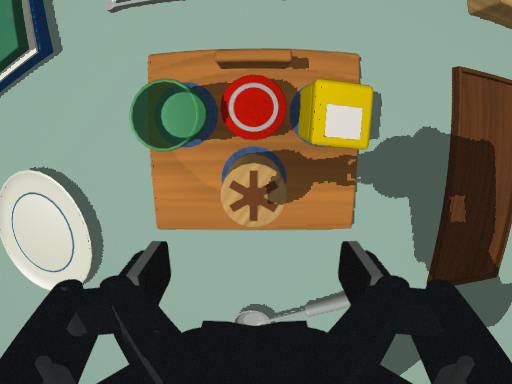

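Run:
```python
from h import *
np.set_printoptions(precision=4,suppress=True)
s=load("wrist1")
for n,u,v,z in [("mould",253.5,194.5,.082),("tin",253.5,107,.056),("cont",337,114,.093),("cup",169,115,.092)]: print(n,onz(s,u,v,z,True))
for x,y in [(150,54),(359,54),(352,230),(156,228)]: print(onz(s,x,y,.012,True))
print(proj(s,[[.5585,.0023,.082],[.635,.065,.092]],True))
crop(s,120,390,40,240,3,"c_w1",10)
```

```text
mould [0.5605 0.0026 0.082 ]
tin [ 0.6334 -0.0062  0.056 ]
cont [ 0.6207 -0.0708  0.093 ]
cup [0.6359 0.0607 0.092 ]
[0.7106 0.0967 0.012 ]
[ 0.6836 -0.1262  0.012 ]
[ 0.4852 -0.1042  0.012 ]
[0.5151 0.1234 0.012 ]
[[254.1193 196.723 ]
 [164.0807 117.0437]]
```

View pics/c_w1.png

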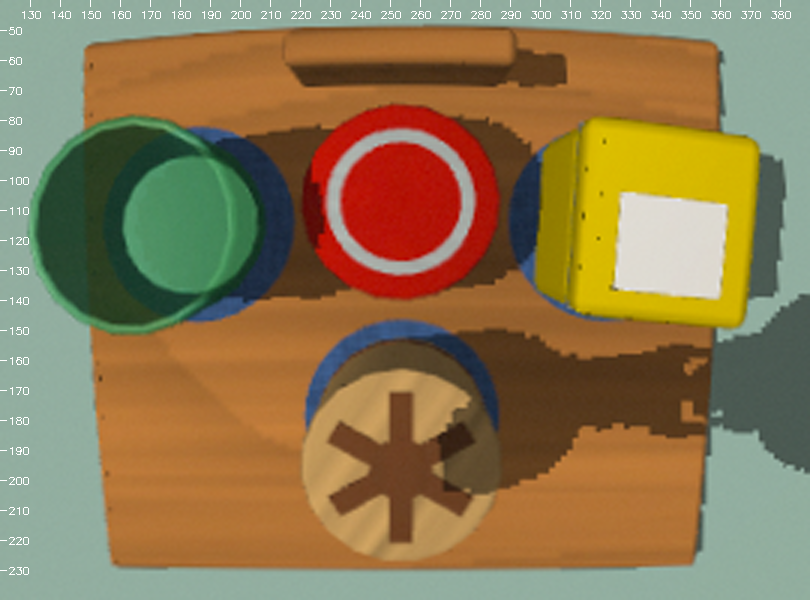

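Call:
play_rows(series=[[0.02,0,-0.001,0],[0.045,0,-0.001,0],[0.07,0,-0.001,0],[0.09,0,-0.001,0],[0.105,0,-0.001,0],[0.111,0,-0.001,0],[0.111,0,-0.001,0],[0.111,0,-0.001,0]])

```text
t: 3.0
tcp_pos: [0.5611, 0.0014, 0.0396]
tool_rot: [0.707, -0.042, -0.705, -0.043]
force: [0.3, 0.6, 0.8]
finger_gap: 0.997
```

Call:
play_rows(series=[[0,0,0,0],[0,0,0,0],[0,0,0,0],[0,0,0,0],[0,0,0,0],[0,0,0,0],[0,0,0,0],[0,0,0,0]], claw=0, force=40)

```text
t: 3.8
tcp_pos: [0.5622, 0.0014, 0.0412]
tool_rot: [0.708, -0.042, -0.704, -0.043]
force: [-0.4, -0.3, 7.1]
finger_gap: 0.649
```

```bash
python3 plan.py
python3 - <<'E'
from h import *
s=load("wrist1")
c=np.array([onz(s,u,v,.093,True)[:2] for u,v in [(316,80),(372,87),(367,148),(313,142)]])
print(c, c.mean(0)); d=np.diff(c,axis=0);print(np.degrees(np.arctan2(d[:,1],d[:,0])),np.linalg.norm(d,axis=1))
print(onz(s,164,115,.092,True))
E
```

```text
t 3.8 tcp [0.5622 0.0014 0.0412] yaw -96.89 tilt 0.33 gap 0.649 q1,q6 [-11.3  85.5] F [-0.4 -0.3  7.1]
[[ 0.64868221 -0.05677777]
 [ 0.64091045 -0.10297865]
 [ 0.59141173 -0.09432928]
 [ 0.60022497 -0.0492793 ]] [ 0.62030734 -0.07584125]
[-99.54870771 170.08824917  78.93088441] [0.04685    0.05024873 0.04590396]
[0.6366358  0.06482481 0.092     ]
```

```bash
python3 plan.py 0.5622,0.0014,0.15 0.517,-0.311,0.15 0.517,-0.311,0.06 0.517,-0.311,0.037
```

```text
t 3.8 tcp [0.5622 0.0014 0.0412] yaw -96.89 tilt 0.33 gap 0.649 q1,q6 [-11.3  85.5] F [-0.4 -0.3  7.1]
0.5622,0.0014,0.15 -> [-0.1088 -0.0002 -0.0006] spin -0.0
0.517,-0.311,0.15 -> [-0.1092  0.3154  0.0068] spin -0.0
0.517,-0.311,0.06 -> [-0.0192  0.3155  0.0073] spin -0.0
0.517,-0.311,0.037 -> [0.0038 0.3155 0.0074] spin -0.0
```

Call:
play_rows(series=[[-0.01,0,0,0],[-0.03,0,0,0],[-0.055,0,0,0],[-0.08,0.005,0,0],[-0.1,0.02,0.001,0],[-0.109,0.045,0.001,0],[-0.109,0.075,0.002,0],[-0.109,0.11,0.003,0],[-0.109,0.145,0.004,0],[-0.109,0.18,0.005,0],[-0.109,0.215,0.006,0],[-0.109,0.25,0.006,0],[-0.109,0.28,0.007,0],[-0.105,0.3,0.007,0],[-0.09,0.311,0.007,0],[-0.065,0.315,0.007,0],[-0.045,0.3155,0.007,0],[-0.025,0.3155,0.007,0],[-0.012,0.3155,0.007,0],[-0.012,0.3155,0.007,0]])

```text
t: 5.8
tcp_pos: [0.5158, -0.3087, 0.0501]
tool_rot: [0.706, -0.041, -0.705, -0.044]
force: [-0.2, 0.8, -2.3]
finger_gap: 0.645
```

```bash
python3 plan.py 0.517,-0.311,0.0385
python3 - <<'E'
from station import snapshot
import cv2,pickle
for n in ("top","side"):
  s=snapshot(n); pickle.dump(s,open(f"pics/{n}2.pkl","wb"));cv2.imwrite(f"pics/{n}2.png",s["image"])
E
```

```text
t 5.8 tcp [ 0.5158 -0.3087  0.0501] yaw -96.85 tilt 0.28 gap 0.645 q1,q6 [-41.7  54.9] F [-0.2  0.8 -2.3]
0.517,-0.311,0.0385 -> [ 0.0116  0.0022 -0.0015] spin -0.0
```

View pics/side2.png

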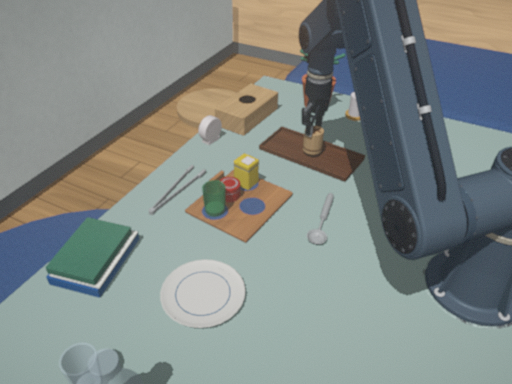

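Call:
play_rows(series=[[0.006,0.001,-0.001,0],[0.01,0.002,-0.001,0],[0.0125,0.002,-0.001,0],[0.0125,0.002,-0.001,0],[0.0125,0.002,-0.001,0]])

```text
t: 6.4
tcp_pos: [0.5183, -0.3126, 0.0402]
tool_rot: [0.708, -0.042, -0.704, -0.043]
force: [-1.2, -0.9, -1.5]
finger_gap: 0.649
```

Call:
play_rows(series=[[0,0,0,0],[0,0,0,0],[0,0,0,0],[0,0,0,0],[0,0,0,0],[-0.02,0,0,0],[-0.05,0,0,0],[-0.085,0,0,0],[-0.11,0,0,0],[-0.12,0,0,0],[-0.12,0,0,0]], claw=100)

```text
t: 7.5
tcp_pos: [0.5184, -0.3133, 0.1616]
tool_rot: [0.709, -0.043, -0.703, -0.042]
force: [-0.3, 0.9, -0.5]
finger_gap: 0.998
```

```bash
python3 plan.py 0.620,-0.0765,0.16,-10 0.620,-0.0765,0.045,-10
python3 - <<'E'
from station import snapshot
import cv2,pickle
for n in ("wrist",):
  s=snapshot(n); pickle.dump(s,open(f"pics/{n}2.pkl","wb"));cv2.imwrite(f"pics/{n}2.png",s["image"])
from h import *
s=load("side2"); print(onz(s,252,206,.012))
E
```

```text
t 7.5 tcp [ 0.5184 -0.3133  0.1616] yaw -96.86 tilt 0.47 gap 0.998 q1,q6 [-41.8  54.9] F [-0.3  0.9 -0.5]
0.620,-0.0765,0.16,-10 -> [ 0.0021 -0.2473 -0.0726] spin -86.86
0.620,-0.0765,0.045,-10 -> [ 0.1171 -0.2473 -0.0717] spin -86.86
[0.55751579 0.00532298 0.012     ]
```

View pics/wrist2.png

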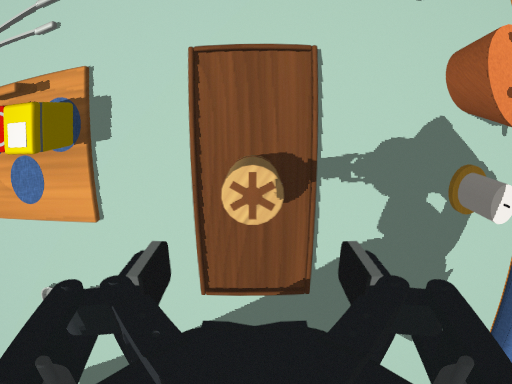

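Call:
play_rows(series=[[0,-0.015,-0.005,-4],[0,-0.04,-0.012,-12],[0,-0.065,-0.02,-20],[0,-0.09,-0.027,-28],[0,-0.115,-0.034,-36],[0,-0.14,-0.041,-44],[0,-0.165,-0.048,-52],[0,-0.19,-0.055,-60],[0,-0.21,-0.062,-68],[0,-0.23,-0.068,-76],[0,-0.24,-0.071,-83],[0,-0.247,-0.0725,-87],[0,-0.247,-0.0725,-87],[0,-0.247,-0.0725,-87]])

```text
t: 8.95
tcp_pos: [0.618, -0.0758, 0.1591]
tool_rot: [0.542, 0.455, -0.54, 0.455]
force: [-0.6, -0.6, 0.3]
finger_gap: 1.002
```

```bash
python3 plan.py 0.620,-0.0765,0.045,-10
python3 - <<'E'
from station import snapshot
import cv2,pickle
for n in ("wrist",):
  s=snapshot(n); pickle.dump(s,open(f"pics/{n}3.pkl","wb"));cv2.imwrite(f"pics/{n}3.png",s["image"])
E
```

```text
t 8.95 tcp [ 0.618  -0.0758  0.1591] yaw -9.93 tilt 0.17 gap 1.002 q1,q6 [-17.3  -7.5] F [-0.6 -0.6  0.3]
0.620,-0.0765,0.045,-10 -> [0.1141 0.0019 0.0005] spin 0.07
```

View pics/wrist3.png

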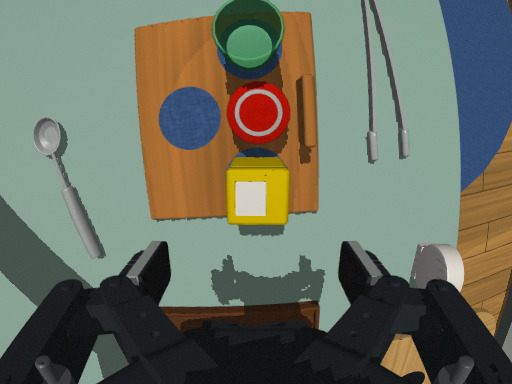

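Call:
play_rows(series=[[0.02,0.001,0,0],[0.045,0.002,0,0],[0.07,0.002,0,0],[0.09,0.002,0,0],[0.105,0.002,0,0],[0.114,0.002,0,0],[0.114,0.002,0,0],[0.114,0.002,0,0]])

```text
t: 9.8
tcp_pos: [0.621, -0.0767, 0.046]
tool_rot: [0.543, 0.454, -0.54, 0.455]
force: [0.5, 0.1, -0.2]
finger_gap: 1.003
```

Call:
play_rows(series=[[0,0,0,0],[0,0,0,0],[0,0,0,0],[0,0,0,0],[0,0,0,0],[0,0,0,0],[0,0,0,0],[0,0,0,0]], claw=0)

```text
t: 10.6
tcp_pos: [0.6216, -0.0768, 0.0473]
tool_rot: [0.543, 0.453, -0.54, 0.456]
force: [-1.3, 0.2, 6.4]
finger_gap: 0.619
```

```bash
python3 plan.py 0.621,-0.323,0.165  0.621,-0.323,0.05
```

```text
t 10.6 tcp [ 0.6216 -0.0768  0.0473] yaw -9.96 tilt 0.34 gap 0.619 q1,q6 [-17.3  -7.5] F [-1.3  0.2  6.4]
0.621,-0.323,0.165 -> [-0.1178  0.0426  0.2424] spin -0.0
0.621,-0.323,0.05 -> [-0.0028  0.042   0.2426] spin -0.0
```

Call:
play_rows(series=[[-0.01,0,0,0],[-0.03,0,0,0],[-0.055,0,0,0],[-0.08,0.001,0.003,0],[-0.1,0.002,0.013,0],[-0.115,0.006,0.035,0],[-0.118,0.011,0.065,0],[-0.118,0.017,0.1,0],[-0.118,0.023,0.135,0],[-0.118,0.029,0.17,0],[-0.118,0.035,0.2,0],[-0.118,0.039,0.225,0],[-0.11,0.041,0.237,0],[-0.09,0.042,0.242,0],[-0.065,0.042,0.2425,0],[-0.04,0.042,0.2425,0],[-0.02,0.042,0.2425,0],[-0.008,0.042,0.2425,0],[-0.004,0.042,0.2425,0],[-0.004,0.042,0.2425,0]])

```text
t: 12.6
tcp_pos: [0.621, -0.3224, 0.0508]
tool_rot: [0.543, 0.454, -0.54, 0.456]
force: [0.7, -0.0, -1.6]
finger_gap: 0.619
```

```bash
python3 plan.py 0.621,-0.323,0.043
```

```text
t 12.6 tcp [ 0.621  -0.3224  0.0508] yaw -9.94 tilt 0.31 gap 0.619 q1,q6 [-36.7 -26.9] F [ 0.7 -0.  -1.6]
0.621,-0.323,0.043 -> [0.0078 0.0001 0.0006] spin -0.0
```

Call:
play_rows(series=[[0.003,0,0,0],[0.006,0,0,0],[0.008,0,0,0],[0.008,0,0,0],[0.008,0,0,0],[0.008,0,0,0]])

```text
t: 13.2
tcp_pos: [0.6213, -0.3227, 0.0433]
tool_rot: [0.543, 0.454, -0.54, 0.456]
force: [-0.2, -0.6, 0.3]
finger_gap: 0.617
```

Call:
play_rows(series=[[0,0,0,0],[0,0,0,0],[0,0,0,0],[0,0,0,0],[0,0,0,0],[-0.02,0,0,0],[-0.05,0,0,0],[-0.085,0,0,0],[-0.11,0,0,0],[-0.12,0,0,0],[-0.12,0,0,0]], claw=100)

```text
t: 14.3
tcp_pos: [0.6214, -0.3233, 0.165]
tool_rot: [0.543, 0.452, -0.539, 0.457]
force: [-0.1, -0.3, 0.3]
finger_gap: 1.005
```

```bash
python3 plan.py 0.6365,0.065,0.165,-6.8
```

```text
t 14.3 tcp [ 0.6214 -0.3233  0.165 ] yaw -9.94 tilt 0.52 gap 1.005 q1,q6 [-36.7 -26.9] F [-0.1 -0.3  0.3]
0.6365,0.065,0.165,-6.8 -> [-0.0005 -0.0522 -0.3851] spin -3.14
```

Call:
play_rows(series=[[0,-0.003,-0.02,0],[0,-0.007,-0.05,-1],[0,-0.012,-0.09,-2],[0,-0.018,-0.13,-3],[0,-0.023,-0.17,-3],[0,-0.028,-0.21,-3],[0,-0.034,-0.25,-3],[0,-0.039,-0.29,-3],[0,-0.044,-0.325,-3],[0,-0.048,-0.355,-3],[0,-0.051,-0.375,-3],[0,-0.052,-0.385,-3],[0,-0.052,-0.385,-3],[0,-0.052,-0.385,-3]])

```text
t: 15.7
tcp_pos: [0.636, 0.0646, 0.1636]
tool_rot: [0.531, 0.467, -0.528, 0.471]
force: [-0.8, 0.8, -0.2]
finger_gap: 1.001
```

```bash
python3 plan.py 0.6365,0.065,0.047,-6.8
python3 - <<'E'
from station import snapshot
import cv2,pickle
for n in ("wrist",):
  s=snapshot(n); pickle.dump(s,open(f"pics/{n}4.pkl","wb"));cv2.imwrite(f"pics/{n}4.png",s["image"])
E
```

```text
t 15.7 tcp [0.636  0.0646 0.1636] yaw -6.93 tilt 0.42 gap 1.001 q1,q6 [-4.2  2.8] F [-0.8  0.8 -0.2]
0.6365,0.065,0.047,-6.8 -> [ 0.1166 -0.0004 -0.0006] spin -0.13
```

View pics/wrist4.png

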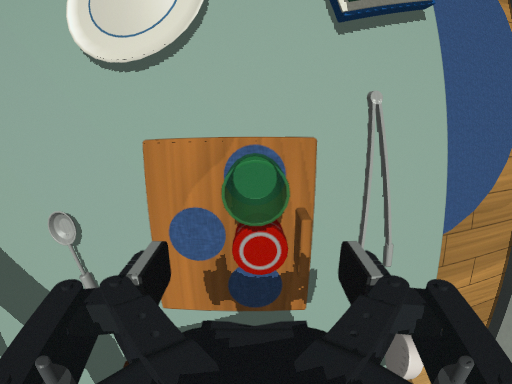

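Call:
play_rows(series=[[0.02,0,0,0],[0.045,0,0,0],[0.07,0,0,0],[0.09,0,0,0],[0.105,0,0,0],[0.116,0,0,0],[0.116,0,0,0],[0.116,0,0,0]])

```text
t: 16.55
tcp_pos: [0.6377, 0.0635, 0.0483]
tool_rot: [0.531, 0.466, -0.528, 0.471]
force: [1.1, 0.3, 0.7]
finger_gap: 1.001
```

Call:
play_rows(series=[[0,0,0,0],[0,0,0,0],[0,0,0,0],[0,0,0,0],[0,0,0,0],[0,0,0,0],[0,0,0,0],[0,0,0,0]], claw=0, force=35)

```text
t: 17.35
tcp_pos: [0.6386, 0.0635, 0.0502]
tool_rot: [0.532, 0.465, -0.527, 0.472]
force: [-1.5, 0.4, 4.8]
finger_gap: 0.678
```

```bash
python3 plan.py 0.413,-0.299,0.165  0.413,-0.299,0.05
```

```text
t 17.35 tcp [0.6386 0.0635 0.0502] yaw -6.99 tilt 0.65 gap 0.678 q1,q6 [-4.2  2.8] F [-1.5  0.4  4.8]
0.413,-0.299,0.165 -> [-0.1164 -0.1784  0.3874] spin -0.0
0.413,-0.299,0.05 -> [-0.0014 -0.1797  0.3873] spin -0.0
```

Call:
play_rows(series=[[-0.01,0,0,0],[-0.03,0,0,0],[-0.055,0,0,0],[-0.085,0,0,0],[-0.105,-0.004,0.008,0],[-0.115,-0.012,0.026,0],[-0.116,-0.025,0.054,0],[-0.116,-0.04,0.087,0],[-0.116,-0.056,0.121,0],[-0.116,-0.072,0.156,0],[-0.116,-0.088,0.191,0],[-0.116,-0.104,0.225,0],[-0.116,-0.12,0.26,0],[-0.116,-0.136,0.295,0],[-0.116,-0.151,0.328,0],[-0.116,-0.164,0.355,0],[-0.116,-0.173,0.375,0],[-0.116,-0.178,0.386,0],[-0.116,-0.179,0.388,0],[-0.116,-0.179,0.388,0]])

```text
t: 19.35
tcp_pos: [0.412, -0.2991, 0.1645]
tool_rot: [0.532, 0.465, -0.527, 0.471]
force: [0.6, 0.7, -1.6]
finger_gap: 0.675
```

```bash
python3 plan.py 0.413,-0.299,0.054 0.413,-0.299,0.0465
```

```text
t 19.35 tcp [ 0.412  -0.2991  0.1645] yaw -7.04 tilt 0.63 gap 0.675 q1,q6 [-48.8 -42.1] F [ 0.6  0.7 -1.6]
0.413,-0.299,0.054 -> [ 0.1105 -0.0002 -0.0002] spin -0.0
0.413,-0.299,0.0465 -> [ 0.118  -0.0003 -0.0002] spin -0.0
```

Call:
play_rows(series=[[0.015,0,0,0],[0.04,0,0,0],[0.065,0,0,0],[0.085,0,0,0],[0.1,0,0,0],[0.108,0,0,0],[0.112,0,0,0],[0.115,0,0,0],[0.118,0,0,0],[0.119,0,0,0],[0.119,0,0,0],[0.119,0,0,0]])

```text
t: 20.55
tcp_pos: [0.4136, -0.2997, 0.0463]
tool_rot: [0.532, 0.465, -0.527, 0.472]
force: [-0.5, 0.2, 3.8]
finger_gap: 0.676
```

Call:
play_rows(series=[[0,0,0,0],[0,0,0,0],[0,0,0,0],[0,0,0,0],[0,0,0,0],[-0.02,0,0,0],[-0.05,0,0,0],[-0.085,0,0,0],[-0.11,0,0,0],[-0.12,0,0,0],[-0.12,0,0,0]], claw=100)

```text
t: 21.65
tcp_pos: [0.4128, -0.3, 0.1674]
tool_rot: [0.532, 0.464, -0.527, 0.473]
force: [-0.1, -0.5, -0.2]
finger_gap: 0.996
```

```bash
python3 plan.py 0.633,-0.0055,0.15,-96.8
python3 - <<'E'
from station import snapshot
import cv2,pickle
for n in ("wrist","side"):
  s=snapshot(n); pickle.dump(s,open(f"pics/{n}5.pkl","wb"));cv2.imwrite(f"pics/{n}5.png",s["image"])
E
```

```text
t 21.65 tcp [ 0.4128 -0.3     0.1674] yaw -7.04 tilt 0.85 gap 0.996 q1,q6 [-48.8 -42.1] F [-0.1 -0.5 -0.2]
0.633,-0.0055,0.15,-96.8 -> [ 0.019   0.1822 -0.3193] spin 89.76
```

View pics/wrist5.png

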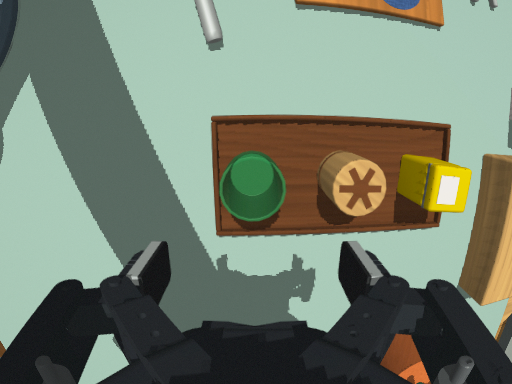

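View pics/side5.png

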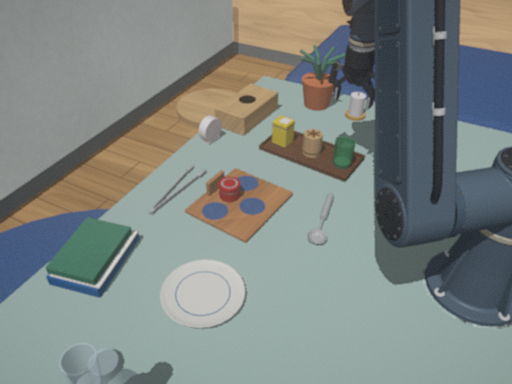

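Call:
play_rows(series=[[0,0.007,-0.012,4],[0,0.019,-0.033,12],[0,0.034,-0.06,20],[0,0.05,-0.088,28],[0,0.066,-0.116,36],[0,0.082,-0.144,44],[0.002,0.098,-0.172,52],[0.004,0.114,-0.2,60],[0.006,0.13,-0.228,68],[0.008,0.145,-0.254,75],[0.01,0.158,-0.277,82],[0.012,0.169,-0.296,87],[0.014,0.177,-0.31,89.5],[0.016,0.181,-0.317,89.8],[0.019,0.182,-0.319,89.8],[0.019,0.182,-0.319,89.8],[0.019,0.182,-0.319,89.8]])

```text
t: 23.45
tcp_pos: [0.6308, -0.0051, 0.1477]
tool_rot: [0.709, -0.043, -0.703, -0.042]
force: [-0.4, -0.1, 1.1]
finger_gap: 1.0
```

```bash
python3 plan.py 0.633,-0.0058,0.021,-96.8
python3 - <<'E'
from station import snapshot
import cv2,pickle
from h import *
for n in ("wrist",):
  s=snapshot(n); pickle.dump(s,open(f"pics/{n}6.pkl","wb")); crop(s,130,380,100,240,3,"c_w6")
E
```

```text
t 23.45 tcp [ 0.6308 -0.0051  0.1477] yaw -96.86 tilt 0.53 gap 1.0 q1,q6 [-10.6  86.2] F [-0.4 -0.1  1.1]
0.633,-0.0058,0.021,-96.8 -> [ 0.1267  0.0004 -0.0011] spin -0.06
```

View pics/c_w6.png

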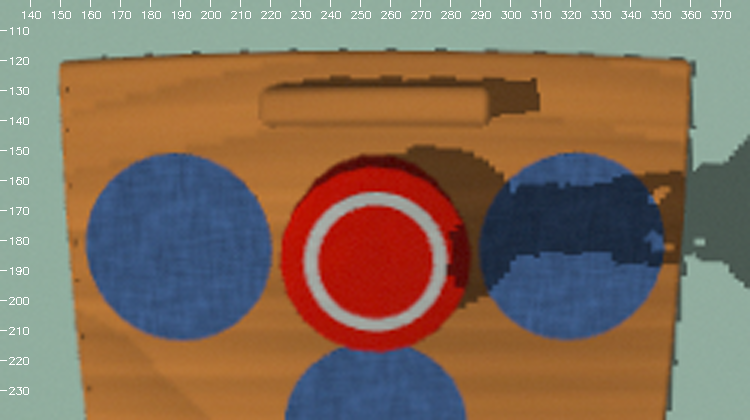

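Run:
```python
from h import *
np.set_printoptions(precision=4,suppress=True)
s=load("wrist6")
print(onz(s,189.5,182,.012,True),onz(s,320.5,182,.012,True),"tin",onz(s,255,187,.056,True))
```

```text
[0.6378 0.065  0.012 ] [ 0.6207 -0.0763  0.012 ] tin [ 0.6338 -0.006   0.056 ]
```

Call:
play_rows(series=[[0.02,0,-0.001,0],[0.045,0,-0.001,0],[0.07,0,-0.001,0],[0.095,0,-0.001,0],[0.112,0,-0.001,0],[0.122,0,-0.001,0],[0.127,0,-0.001,0],[0.127,0,-0.001,0],[0.127,0,-0.001,0]])

```text
t: 24.4
tcp_pos: [0.634, -0.0058, 0.022]
tool_rot: [0.71, -0.043, -0.702, -0.042]
force: [-0.6, -0.0, 0.3]
finger_gap: 1.003
```

Call:
play_rows(series=[[0,0,0,0],[0,0,0,0],[0,0,0,0],[0,0,0,0],[0,0,0,0],[0,0,0,0],[0,0,0,0],[0,0,0,0]], claw=0, force=35)

```text
t: 25.2
tcp_pos: [0.6356, -0.006, 0.0236]
tool_rot: [0.711, -0.043, -0.7, -0.042]
force: [-0.2, -0.4, 7.2]
finger_gap: 0.001
```

```bash
python3 plan.py 0.522,0.307,0.13,-70  0.522,0.307,0.023,-70
```

```text
t 25.2 tcp [ 0.6356 -0.006   0.0236] yaw -96.89 tilt 0.88 gap 0.001 q1,q6 [-10.6  86.2] F [-0.2 -0.4  7.2]
0.522,0.307,0.13,-70 -> [-0.1088 -0.2971  0.1486] spin -26.89
0.522,0.307,0.023,-70 -> [-0.0018 -0.2972  0.1503] spin -26.89
```

Run:
```python
from station import snapshot,manip
import cv2
from h import *
print(manip.sense()["finger_gap"])
for n in ("wrist","side","top"):
  s=snapshot(n); pickle.dump(s,open(f"pics/{n}7.pkl","wb")); cv2.imwrite(f"pics/{n}7.png",s["image"])
crop(load("side7"),180,300,145,240,6,"c_s7")
crop(load("top7"),195,310,130,250,6,"c_t7")
```

```text
0.0012448607954182857
```

View pics/c_s7.png

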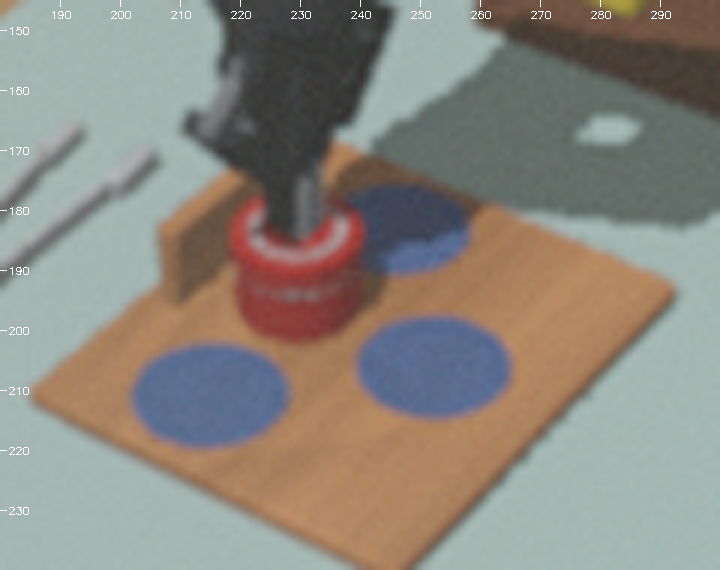

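View pics/wrist7.png

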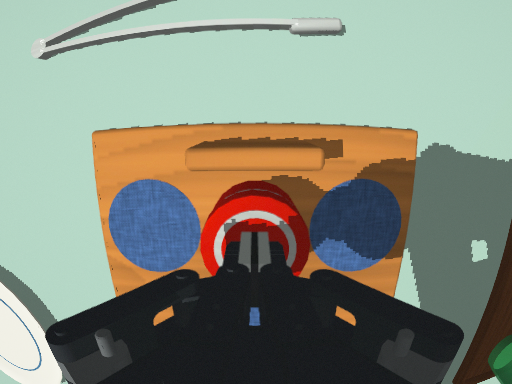

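View pics/c_t7.png

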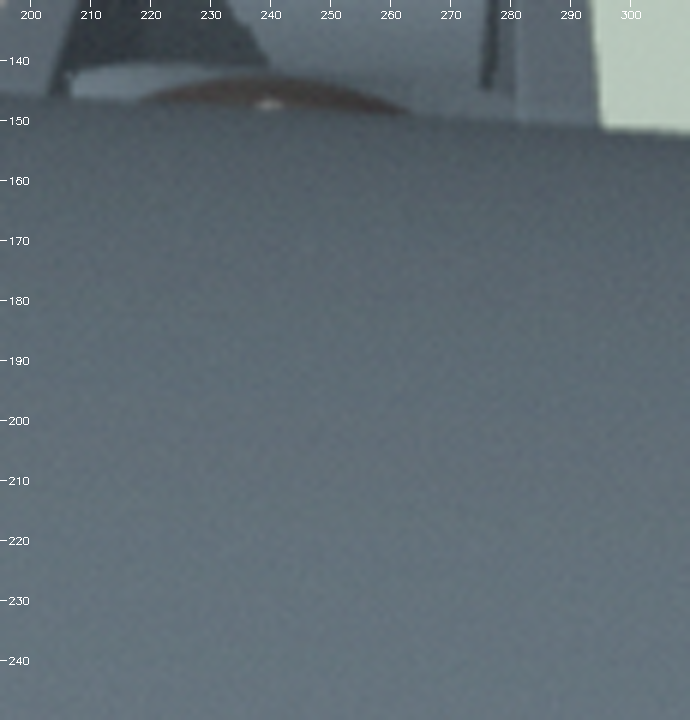

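Run:
```python
from h import *
from station import manip
np.set_printoptions(precision=4,suppress=True)
st=manip.sense();p=np.array(st["tcp_pos"]);print(p,st["force"],st["q"],st["tau"])
for n,f in (("wrist7",True),("side7",False)):
    s=load(n)
    print(n,proj(s,[p,p+[0,0,.032],p+[0,0,.019]],f))
s=load("wrist7"); print(onz(s,254,213,.056,True), onz(s,228,184,.056,True))
crop(s,180,330,170,290,5,"c_w7")
s=load("wrist7");d=s["depth"];print(d[225:260:5,240:270:5])
sd=load("side7");print(sd["depth"][170:200:4,220:242:3]);
```

```text
[ 0.6356 -0.006   0.0236] [-0.8184 -0.1817  5.9657] [-0.1853  0.7619  1.5416  0.0008  0.8229  1.5051] [ -0.0805 -44.2112 -10.708   -0.0239  -0.0782  -0.0002]
wrist7 [[254.5888 225.0759]
 [254.6961 245.9293]
 [254.6481 236.5774]]
side7 [[228.6297 191.4673]
 [228.3534 182.2778]
 [228.4667 186.047 ]]
[ 0.6539 -0.0079  0.056 ] [0.6703 0.0031 0.056 ]
[[0.1512 0.1516 0.1529 0.1517 0.1517 0.1517]
 [0.1521 0.1522 0.1522 0.1532 0.152  0.152 ]
 [0.1535 0.1455 0.1445 0.1443 0.1446 0.1444]
 [0.1527 0.1392 0.1389 0.1397 0.1402 0.1386]
 [0.1334 0.1326 0.1325 0.1323 0.1318 0.1325]
 [0.1287 0.1283 0.1276 0.128  0.1281 0.1282]
 [0.1225 0.1232 0.1241 0.1226 0.1236 0.1232]]
[[1.1481 1.1533 1.188  1.1824 1.2022 1.2098 1.3515 1.3723]
 [1.266  1.1616 1.1811 1.1913 1.2048 1.3343 1.3361 1.3361]
 [1.2647 1.2532 1.2082 1.2055 1.217  1.2497 1.3184 1.3207]
 [1.2356 1.2381 1.2164 1.2174 1.2221 1.2338 1.2377 1.3117]
 [1.2251 1.2239 1.2228 1.2191 1.2207 1.2218 1.2264 1.2959]
 [1.226  1.2159 1.2096 1.211  1.211  1.2176 1.2248 1.2808]
 [1.2424 1.2282 1.2198 1.2234 1.2194 1.2264 1.2399 1.2629]
 [1.2466 1.2343 1.2292 1.2269 1.2356 1.2363 1.2453 1.2535]]
```

View pics/c_w7.png

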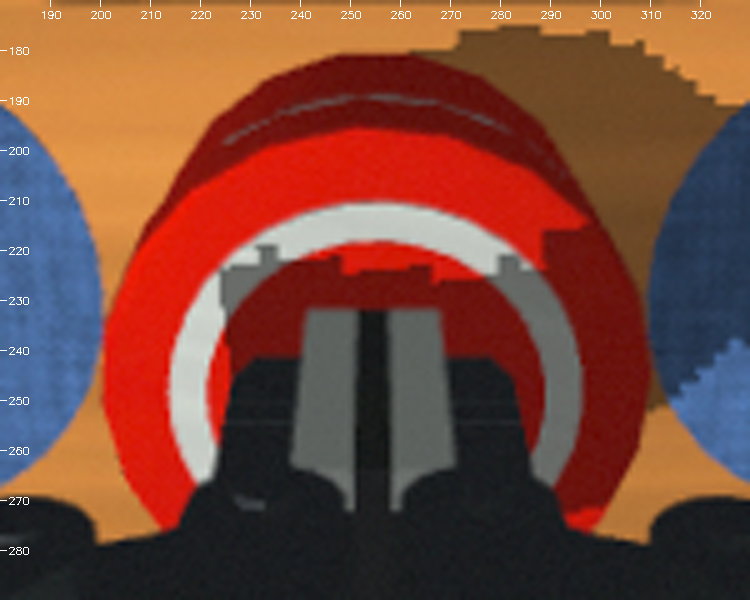

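Run:
```python
from h import *
s=load("side2"); crop(s,270,370,60,180,6,"c_s2")
p=np.array([.5158,-.3087,.0501]);print(proj(s,[p,p+[0,0,.019],p+[0,0,.032]]))
s=load("wrist7");p=np.array([.6356,-.006,.0236])
for dx in (0,.011,-.011): print(dx,proj(s,[p+[dx,0,z] for z in (0,.019,.026,.032)],True)[:,1])
```

```text
[[311.79003906 140.99601211]
 [312.36059509 135.71777653]
 [312.75667157 132.05365802]]
0 [224.99725105 236.48849955 241.34927966 245.83189422]
0.011 [208.38171499 218.33011641 222.56434005 226.48368743]
-0.011 [240.95797135 253.77744716 259.16398112 264.11175172]
```

View pics/c_s2.png

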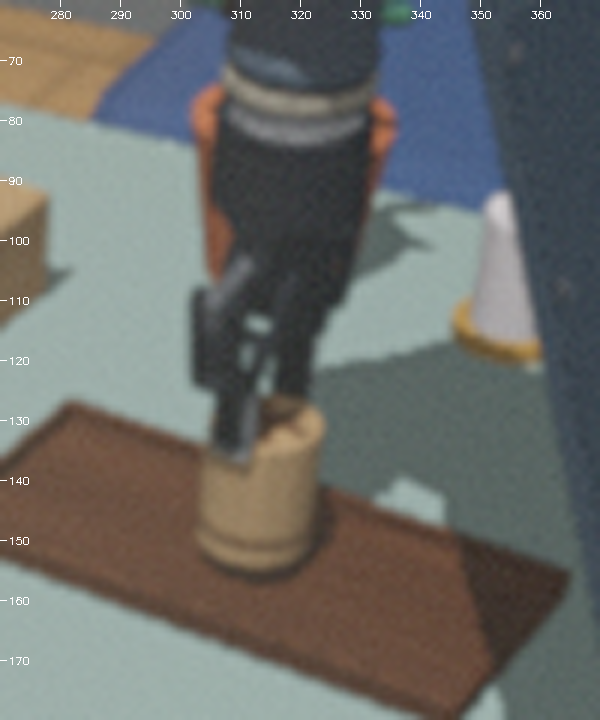

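Call:
play_rows(series=[[-0.005,0,0,0],[-0.02,0,0,0],[-0.045,0,0,0],[-0.075,0,0,0],[-0.1,0,0,0],[-0.11,0,0,0],[-0.11,0,0,0]])

```text
t: 26.05
tcp_pos: [0.635, -0.006, 0.1358]
tool_rot: [0.713, -0.043, -0.699, -0.042]
force: [-0.4, 0.2, 0.6]
finger_gap: -0.0
```

```bash
python3 plan.py 0.634,-0.006,-0.012,-96.8
python3 - <<'E'
from station import snapshot,manip
import cv2
from h import *
p=np.array(manip.sense()["tcp_pos"])
for n,f in (("wrist",True),("side",False)):
  s=snapshot(n); pickle.dump(s,open(f"pics/{n}8.pkl","wb")); cv2.imwrite(f"pics/{n}8.png",s["image"])
  print(proj(s,[p,p+[0,0,.019],p+[0,0,.032]],f))
crop(load("side8"),170,290,90,220,6,"c_s8")
crop(load("wrist8"),120,380,100,300,3,"c_w8")
E
```

```text
t 26.05 tcp [ 0.635  -0.006   0.1358] yaw -96.88 tilt 1.11 gap -0.0 q1,q6 [-10.6  86.2] F [-0.4  0.2  0.6]
0.634,-0.006,-0.012,-96.8 -> [1.478e-01 1.000e-04 3.900e-03] spin -0.08
[[254.62194592 225.06741776]
 [254.69359276 236.44026331]
 [254.75161138 245.69039842]]
[[227.78207934 157.94891066]
 [227.60055553 151.85782627]
 [227.47420186 147.61799221]]
```

View pics/c_s8.png

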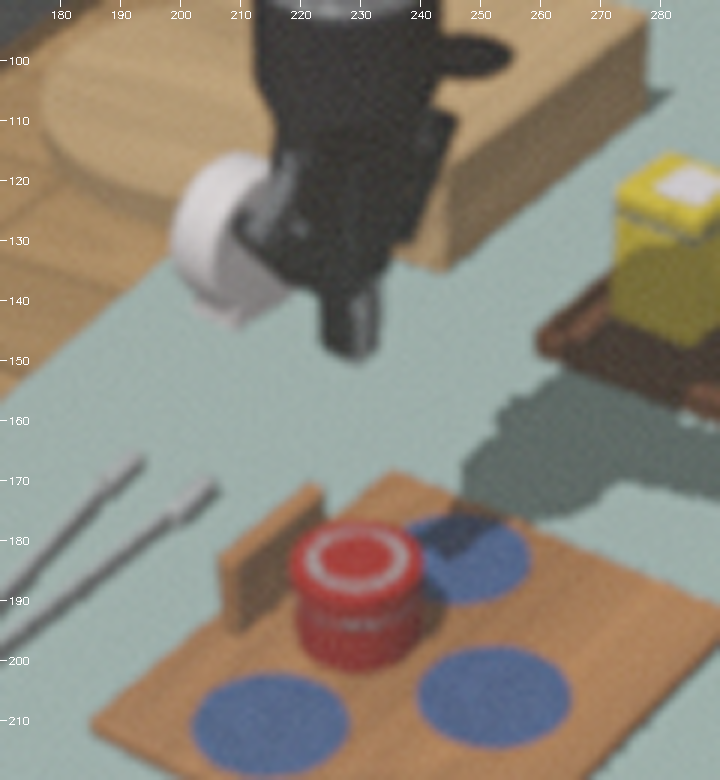

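View pics/c_w8.png

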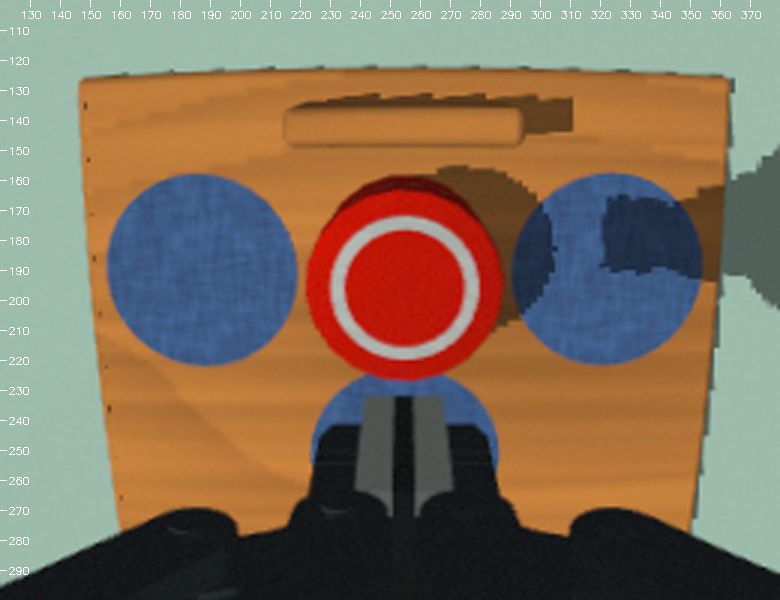

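Call:
play_rows(series=[[0,0,0.001,0],[0,0,0.002,0],[0,0,0.003,0],[0,0,0.003,0],[0,0,0.003,0],[0.02,0,0.003,0],[0.045,0,0.003,0],[0.07,0,0.003,0],[0.095,0,0.003,0],[0.12,0,0.003,0],[0.135,0,0.003,0],[0.143,0,0.0035,0],[0.148,0,0.004,0],[0.148,0,0.004,0],[0.148,0,0.004,0]], claw=100)

```text
t: 27.65
tcp_pos: [0.632, -0.0056, -0.0141]
tool_rot: [0.711, -0.043, -0.7, -0.042]
force: [-0.2, -0.1, 1.0]
finger_gap: 1.0
```

```bash
python3 plan.py
python3 - <<'E'
from station import snapshot,manip
from h import *
for n in ("side","wrist"):
  s=snapshot(n); pickle.dump(s,open(f"pics/{n}9.pkl","wb"))
crop(load("side9"),170,290,110,230,6,"c_s9")
crop(load("wrist9"),100,410,80,340,2,"c_w9")
E
```

```text
t 27.65 tcp [ 0.632  -0.0056 -0.0141] yaw -96.89 tilt 0.9 gap 1.0 q1,q6 [-10.6  86.2] F [-0.2 -0.1  1. ]
```

View pics/c_s9.png

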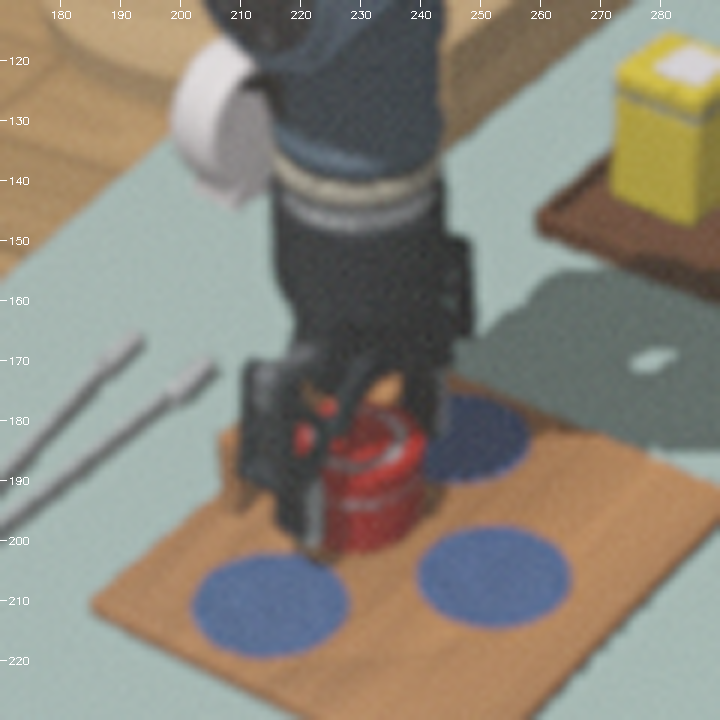

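View pics/c_w9.png

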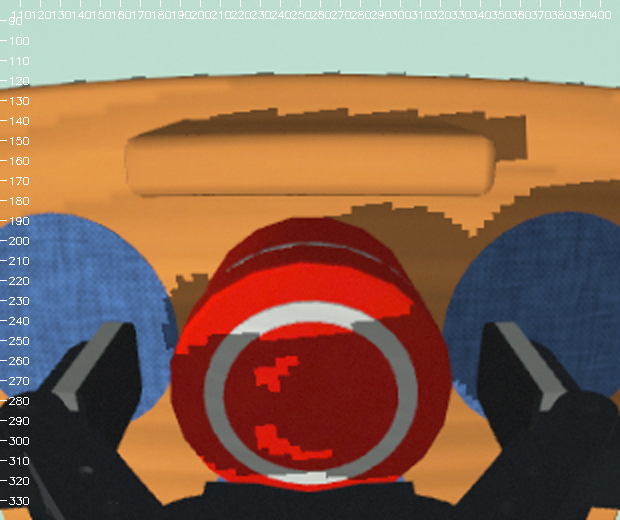

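Call:
play_rows(series=[[0,0,-0.001,0],[0,0,-0.001,0],[0,0,-0.001,0],[0,0,-0.001,0],[0,0,-0.001,0],[0,0,-0.001,0],[0,0,-0.001,0],[0,0,-0.001,0]], claw=0, force=40)

```text
t: 28.55
tcp_pos: [0.6339, -0.0059, -0.0128]
tool_rot: [0.712, -0.043, -0.699, -0.042]
force: [0.1, -0.3, 5.7]
finger_gap: 0.691
```

```bash
python3 plan.py 0.522,0.307,0.1,-96.8
```

```text
t 28.55 tcp [ 0.6339 -0.0059 -0.0128] yaw -96.88 tilt 1.03 gap 0.691 q1,q6 [-10.6  86.2] F [ 0.1 -0.3  5.7]
0.522,0.307,0.1,-96.8 -> [-0.1157 -0.2972  0.1466] spin -0.08
```

Run:
```python
from h import *
s=load("side9"); 
crop(s,150,255,250,335,6,"c_pl")
```

```text
(no output)
```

View pics/c_pl.png

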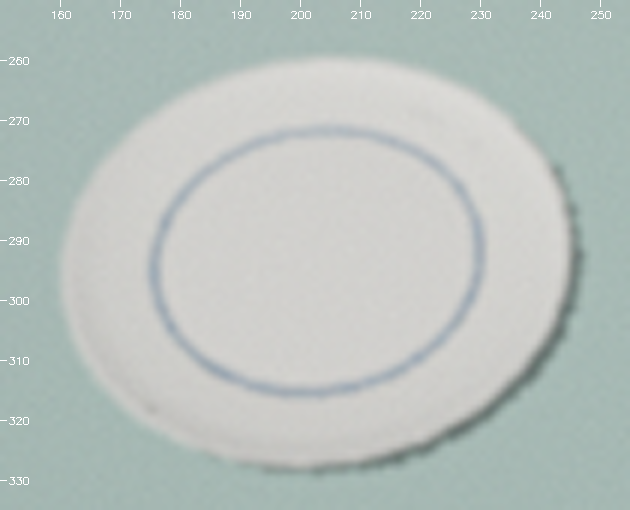

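Call:
play_rows(series=[[-0.01,0,0,0],[-0.03,0,0,0],[-0.055,0,0,0],[-0.085,-0.005,0.003,0],[-0.105,-0.02,0.01,0],[-0.115,-0.045,0.022,0],[-0.1155,-0.075,0.037,0],[-0.1155,-0.11,0.054,0],[-0.1155,-0.145,0.072,0],[-0.1155,-0.18,0.089,0],[-0.1155,-0.21,0.104,0],[-0.1155,-0.24,0.118,0],[-0.1155,-0.265,0.131,0],[-0.1155,-0.285,0.141,0],[-0.1155,-0.295,0.146,0],[-0.1155,-0.297,0.1465,0],[-0.1155,-0.297,0.1465,0],[-0.1155,-0.297,0.1465,0]])

```text
t: 30.35
tcp_pos: [0.5226, 0.3057, 0.0998]
tool_rot: [0.712, -0.044, -0.699, -0.042]
force: [1.5, -0.6, -1.6]
finger_gap: 0.691
```

```bash
python3 - <<'E'
from h import *
from station import snapshot
s=load("side9")
P=np.array([onz(s,u,v,.012)[:2] for u,v in [(204.5,271.7),(220,276),(230,290.5),(221,308.5),(200,315.5),(184,310),(175.5,294.5),(184,277.5)]])
A=np.c_[2*P,np.ones(8)];b=(P**2).sum(1);x=np.linalg.lstsq(A,b,rcond=None)[0];print(x[:2],np.sqrt(x[2]+x[:2]@x[:2]))
for n in ("side","wrist"):
  s=snapshot(n); pickle.dump(s,open(f"pics/{n}10.pkl","wb"))
crop(load("side10"),150,260,200,320,5,"c_s10")
crop(load("wrist10"),100,410,80,340,2,"c_w10")
E
python3 plan.py 0.5215,0.307,-0.0128
```

```text
[0.52055296 0.30957236] 0.05931753605139784
t 30.45 tcp [0.5226 0.3057 0.0998] yaw -96.97 tilt 1.04 gap 0.692 q1,q6 [ 20.  117.4] F [ 0.  -1.2 -1.5]
0.5215,0.307,-0.0128 -> [ 0.1126 -0.0012  0.0033] spin -0.0
```

View pics/c_s10.png

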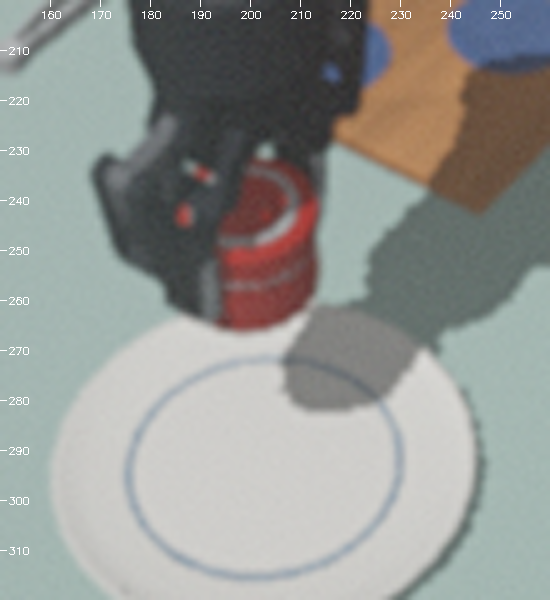

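View pics/c_w10.png

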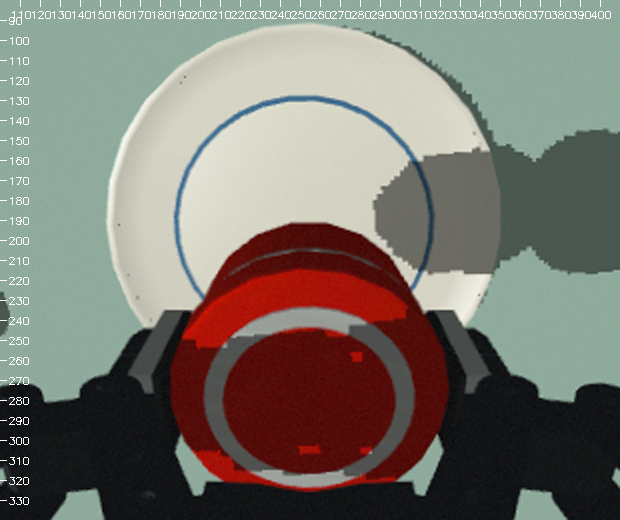

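Call:
play_rows(series=[[0.015,0,0.001,0],[0.04,-0.001,0.002,0],[0.065,-0.002,0.003,0],[0.083,-0.0025,0.0035,0],[0.096,-0.0025,0.0035,0],[0.103,-0.0025,0.0035,0],[0.107,-0.0025,0.0035,0],[0.11,-0.0025,0.0035,0],[0.112,-0.0025,0.0035,0],[0.113,-0.0025,0.0035,0],[0.113,-0.0025,0.0035,0],[0.113,-0.0025,0.0035,0]])

```text
t: 31.65
tcp_pos: [0.5218, 0.3085, -0.0128]
tool_rot: [0.712, -0.043, -0.699, -0.042]
force: [0.5, -0.7, -0.3]
finger_gap: 0.684
```

Call:
play_rows(series=[[0,0,0,0],[0,0,0,0],[0,0,0,0],[0,0,0,0],[0,0,0,0],[-0.015,0,0,0],[-0.04,0,0,0],[-0.07,0,0,0],[-0.1,0,0,0],[-0.13,0,0,0],[-0.15,0,0,0],[-0.16,0,0,0],[-0.16,0,0,0]], claw=100)

```text
t: 32.95
tcp_pos: [0.5198, 0.3093, 0.1494]
tool_rot: [0.714, -0.043, -0.698, -0.043]
force: [0.4, 0.8, -0.2]
finger_gap: 1.004
```

```bash
python3 - <<'E'
from h import *
from station import snapshot
for n in ("side","wrist"):
  s=snapshot(n); pickle.dump(s,open(f"pics/{n}11.pkl","wb"))
crop(load("side11"),130,400,100,340,3,"c_s11")
crop(load("wrist11"),100,410,80,300,2,"c_w11")
E
python3 plan.py 0.413,-0.2995,0.165,-7
```

```text
t 33.05 tcp [0.5182 0.3086 0.1468] yaw -96.97 tilt 1.03 gap 1.002 q1,q6 [ 20.5 117.7] F [-0.7  0.4 -1.5]
0.413,-0.2995,0.165,-7 -> [-0.0182  0.6164  0.0303] spin -89.97
```

View pics/c_s11.png

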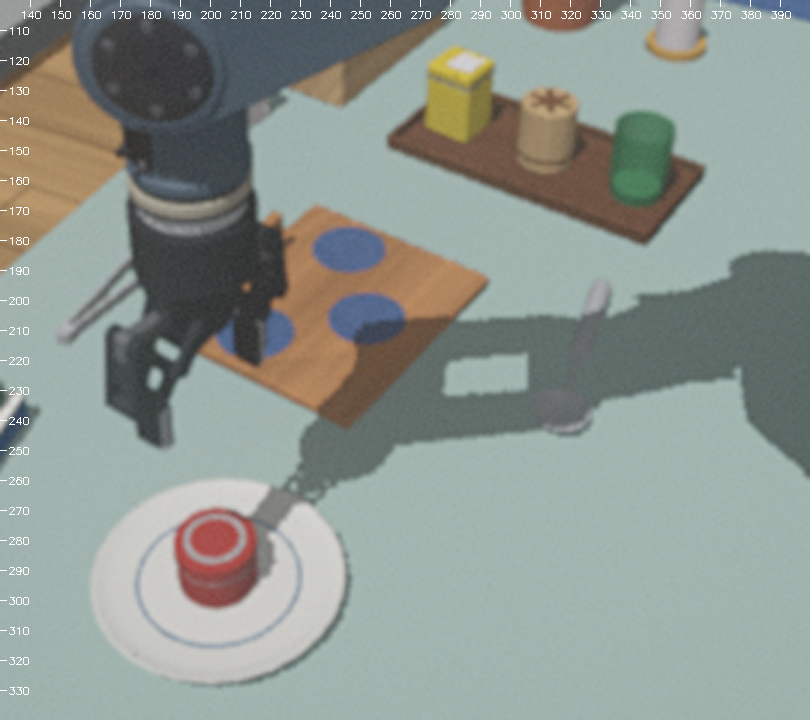

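View pics/c_w11.png

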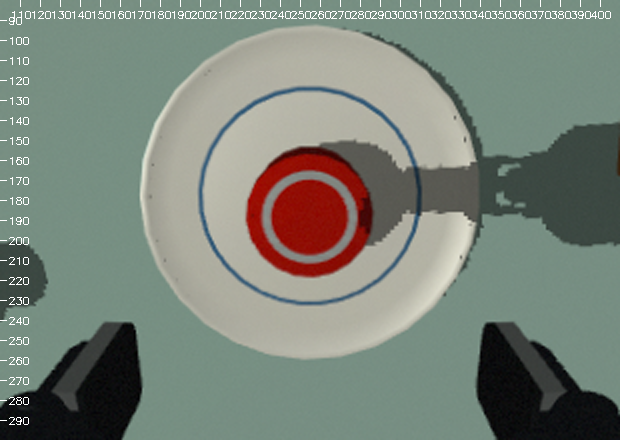

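Run:
```python
from h import *
s=load("wrist11")
print(onz(s,255,188,.056,True))
P=np.array([onz(s,u,v,.012,True)[:2] for u,v in [(200,178),(310,177),(255,124),(255,232)]])
print(P.mean(0),np.linalg.norm(P-P.mean(0),axis=1))
s=load("side11");print(onz(s,201.5,280,.056))
```

```text
[0.52181386 0.30804645 0.056     ]
[0.52212939 0.30787932] [0.05931495 0.05933826 0.05796684 0.06083138]
[0.5191993  0.31116448 0.056     ]
```

```bash
python3 plan.py 0.6213,-0.323,0.16,-10
```

```text
t 33.05 tcp [0.5182 0.3086 0.1468] yaw -96.97 tilt 1.03 gap 1.002 q1,q6 [ 20.5 117.7] F [-0.7  0.4 -1.5]
0.6213,-0.323,0.16,-10 -> [-0.0094  0.6145 -0.1792] spin -86.97
```

Call:
play_rows(series=[[-0.009,0.01,-0.003,-2],[-0.009,0.035,-0.01,-6],[-0.009,0.07,-0.02,-12],[-0.009,0.11,-0.032,-18],[-0.009,0.15,-0.044,-24],[-0.009,0.19,-0.055,-30],[-0.009,0.23,-0.067,-36],[-0.009,0.27,-0.079,-42],[-0.009,0.31,-0.09,-48],[-0.009,0.35,-0.102,-54],[-0.009,0.39,-0.114,-60],[-0.009,0.43,-0.125,-66],[-0.009,0.47,-0.137,-72],[-0.009,0.51,-0.149,-77],[-0.009,0.545,-0.159,-81],[-0.009,0.575,-0.168,-84],[-0.009,0.6,-0.175,-86],[-0.009,0.6145,-0.179,-87],[-0.009,0.6145,-0.179,-87],[-0.009,0.6145,-0.179,-87]])

```text
t: 35.05
tcp_pos: [0.6201, -0.3221, 0.1576]
tool_rot: [0.546, 0.451, -0.538, 0.458]
force: [-0.1, 0.1, -1.0]
finger_gap: 0.997
```

```bash
python3 - <<'E'
from h import *
from station import snapshot
for n in ("wrist",):
  s=snapshot(n); pickle.dump(s,open(f"pics/{n}12.pkl","wb"))
crop(load("wrist12"),100,410,80,300,2,"c_w12")
E
python3 plan.py 0.6213,-0.323,0.027,-10
```

```text
t 35.1 tcp [ 0.6203 -0.3215  0.1581] yaw -9.97 tilt 0.87 gap 1.002 q1,q6 [-36.8 -27. ] F [ 1.  -0.5  0.2]
0.6213,-0.323,0.027,-10 -> [ 0.1311 -0.0007  0.0015] spin 0.03
```

View pics/c_w12.png

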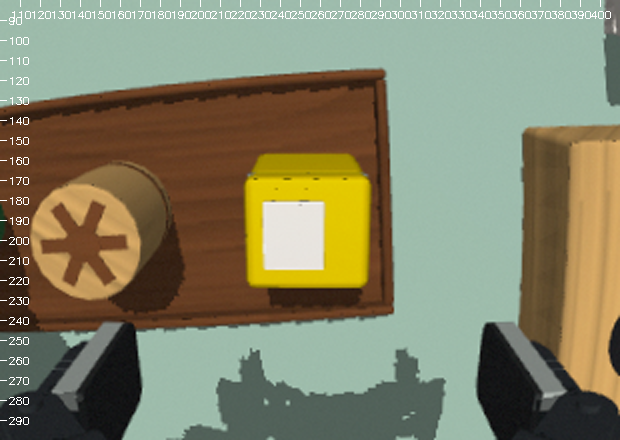

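Call:
play_rows(series=[[0.02,0,0.001,0],[0.045,0,0.001,0],[0.07,0,0.001,0],[0.095,0,0.001,0],[0.115,-0.001,0.001,0],[0.126,-0.001,0.001,0],[0.131,-0.001,0.001,0],[0.131,-0.001,0.001,0],[0.131,-0.001,0.001,0]])

```text
t: 36.0
tcp_pos: [0.6219, -0.3226, 0.0282]
tool_rot: [0.546, 0.45, -0.537, 0.459]
force: [0.0, 0.6, -0.0]
finger_gap: 0.998
```

Call:
play_rows(series=[[0,0,0,0],[0,0,0,0],[0,0,0,0],[0,0,0,0],[0,0,0,0],[0,0,0,0],[0,0,0,0],[0,0,0,0]], claw=0, force=40)

```text
t: 36.8
tcp_pos: [0.6222, -0.3231, 0.0295]
tool_rot: [0.546, 0.45, -0.537, 0.459]
force: [-1.7, 1.6, 5.4]
finger_gap: 0.622
```

```bash
python3 plan.py 0.6212,-0.077,0.15,-10
```

```text
t 36.8 tcp [ 0.6222 -0.3231  0.0295] yaw -9.95 tilt 1.02 gap 0.622 q1,q6 [-36.8 -27.2] F [-1.7  1.6  5.4]
0.6212,-0.077,0.15,-10 -> [-0.1212 -0.0413 -0.2423] spin 0.05
```

Call:
play_rows(series=[[-0.01,0,0,0],[-0.03,0,0,0],[-0.055,0,0,0],[-0.08,-0.001,-0.003,0],[-0.105,-0.002,-0.013,0],[-0.12,-0.006,-0.035,0],[-0.121,-0.011,-0.065,0],[-0.121,-0.017,-0.1,0],[-0.121,-0.023,-0.135,0],[-0.121,-0.029,-0.17,0],[-0.121,-0.034,-0.2,0],[-0.121,-0.038,-0.225,0],[-0.121,-0.04,-0.237,0],[-0.121,-0.041,-0.242,0],[-0.121,-0.041,-0.2425,0],[-0.121,-0.041,-0.2425,0]])

```text
t: 38.4
tcp_pos: [0.6217, -0.0778, 0.1498]
tool_rot: [0.546, 0.45, -0.538, 0.459]
force: [-0.1, -0.2, -1.4]
finger_gap: 0.621
```

```bash
python3 plan.py 0.6218,-0.077,0.034,-10
```

```text
t 38.4 tcp [ 0.6217 -0.0778  0.1498] yaw -9.99 tilt 1.04 gap 0.621 q1,q6 [-17.4  -7.5] F [-0.1 -0.2 -1.4]
0.6218,-0.077,0.034,-10 -> [ 0.1158 -0.0022 -0.0008] spin 0.01
```

Call:
play_rows(series=[[0.015,0,0,0],[0.04,-0.001,-0.001,0],[0.065,-0.002,-0.001,0],[0.085,-0.002,-0.001,0],[0.1,-0.002,-0.001,0],[0.106,-0.002,-0.001,0],[0.11,-0.002,-0.001,0],[0.113,-0.002,-0.001,0],[0.115,-0.002,-0.001,0],[0.1165,-0.002,-0.001,0],[0.1165,-0.002,-0.001,0],[0.1165,-0.002,-0.001,0]])

```text
t: 39.6
tcp_pos: [0.6222, -0.0768, 0.0337]
tool_rot: [0.546, 0.449, -0.537, 0.46]
force: [0.2, -0.2, -1.7]
finger_gap: 0.625
```

Call:
play_rows(series=[[0.001,0,0,0],[0.0015,0,0,0],[0.0015,0,0,0],[0.0015,0,0,0]])

```text
t: 40.0
tcp_pos: [0.6224, -0.0768, 0.0334]
tool_rot: [0.546, 0.449, -0.537, 0.46]
force: [-2.5, 0.1, 5.9]
finger_gap: 0.621
```

Call:
play_rows(series=[[0,0,0,0],[0,0,0,0],[0,0,0,0],[0,0,0,0],[0,0,0,0],[-0.015,0,0,0],[-0.04,0,0,0],[-0.07,0,0,0],[-0.1,0,0,0],[-0.125,0,0,0],[-0.135,0,0,0],[-0.135,0,0,0]], claw=100)

```text
t: 41.2
tcp_pos: [0.621, -0.0766, 0.1707]
tool_rot: [0.547, 0.448, -0.536, 0.461]
force: [0.2, 0.6, 0.0]
finger_gap: 1.003
```

```bash
python3 - <<'E'
from h import *
from station import snapshot
for n in ("wrist",):
  s=snapshot(n); pickle.dump(s,open(f"pics/{n}13.pkl","wb"))
crop(load("wrist13"),100,410,60,300,2,"c_w13")
E
python3 plan.py 0.4135,-0.2995,0.165,-7
```

```text
t 41.25 tcp [ 0.6198 -0.0763  0.169 ] yaw -9.98 tilt 1.17 gap 0.998 q1,q6 [-17.3  -7.4] F [-0.2  0.6 -0.3]
0.4135,-0.2995,0.165,-7 -> [ 0.0008 -0.1646  0.2555] spin -2.98
```

View pics/c_w13.png

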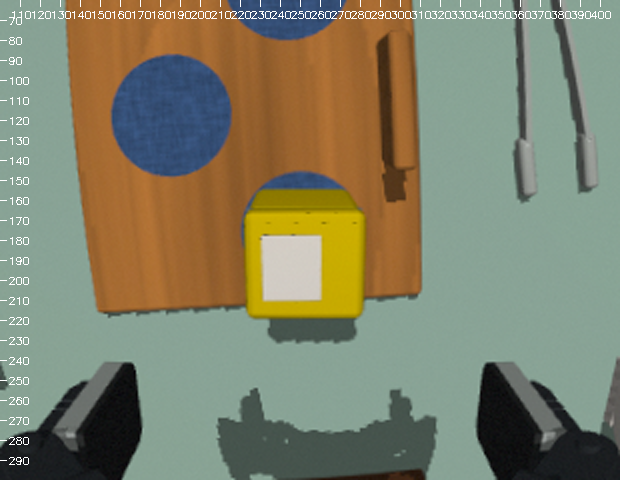

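Call:
play_rows(series=[[0,-0.006,0.009,0],[0,-0.018,0.028,-1],[0,-0.034,0.053,-2],[0,-0.052,0.081,-3],[0,-0.07,0.109,-3],[0,-0.088,0.137,-3],[0,-0.106,0.165,-3],[0,-0.124,0.193,-3],[0,-0.14,0.218,-3],[0,-0.153,0.238,-3],[0,-0.161,0.25,-3],[0.001,-0.165,0.2555,-3],[0.001,-0.165,0.2555,-3],[0.001,-0.165,0.2555,-3]])

```text
t: 42.65
tcp_pos: [0.4133, -0.2987, 0.1644]
tool_rot: [0.534, 0.463, -0.525, 0.474]
force: [0.2, -0.5, 0.1]
finger_gap: 1.001
```

```bash
python3 - <<'E'
from h import *
from station import snapshot
print(onz(load("wrist13"),252.5,191.5,.093,True))
for n in ("wrist",):
  s=snapshot(n); pickle.dump(s,open(f"pics/{n}14.pkl","wb"))
crop(load("wrist14"),100,410,60,300,2,"c_w14")
E
python3 plan.py 0.4135,-0.2997,0.027,-7
```

```text
[ 0.62122362 -0.07434293  0.093     ]
t 42.7 tcp [ 0.4135 -0.2986  0.1645] yaw -6.92 tilt 1.16 gap 1.001 q1,q6 [-48.9 -42.5] F [ 0.1 -0.1 -0.2]
0.4135,-0.2997,0.027,-7 -> [ 0.1375 -0.0027  0.001 ] spin 0.08
```

View pics/c_w14.png

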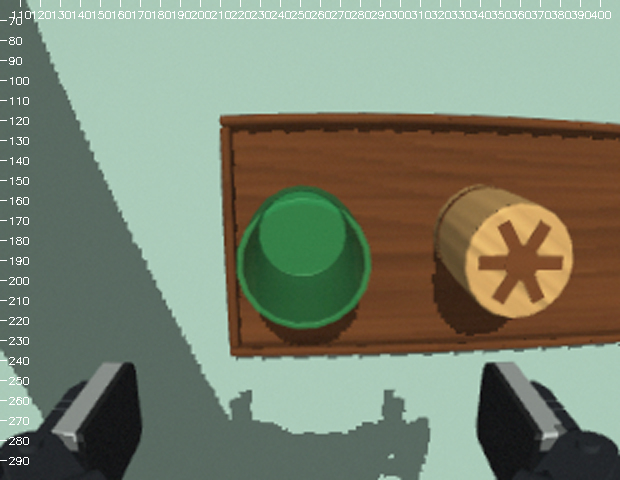

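Call:
play_rows(series=[[0.02,0,0,0],[0.045,-0.001,0.001,0],[0.07,-0.002,0.001,0],[0.095,-0.002,0.001,0],[0.115,-0.003,0.001,0],[0.13,-0.003,0.001,0],[0.1375,-0.003,0.001,0],[0.1375,-0.003,0.001,0],[0.1375,-0.003,0.001,0]])

```text
t: 43.6
tcp_pos: [0.4138, -0.2997, 0.0274]
tool_rot: [0.534, 0.463, -0.525, 0.475]
force: [0.1, 0.1, -0.2]
finger_gap: 1.001
```

Call:
play_rows(series=[[0,0,0,0],[0,0,0,0],[0,0,0,0],[0,0,0,0],[0,0,0,0],[0,0,0,0],[0,0,0,0],[0,0,0,0]], claw=0, force=35)

```text
t: 44.4
tcp_pos: [0.4141, -0.3002, 0.0287]
tool_rot: [0.534, 0.462, -0.525, 0.476]
force: [-0.7, 0.5, 5.3]
finger_gap: 0.698
```

```bash
python3 plan.py 0.6382,0.0635,0.15,-7
```

```text
t 44.4 tcp [ 0.4141 -0.3002  0.0287] yaw -6.88 tilt 1.29 gap 0.698 q1,q6 [-49.  -43.1] F [-0.7  0.5  5.3]
0.6382,0.0635,0.15,-7 -> [-0.1184  0.1815 -0.3876] spin 0.12
```

Call:
play_rows(series=[[-0.01,0,0,0],[-0.03,0,0,0],[-0.055,0,0,0],[-0.085,0,0,0],[-0.108,0.004,-0.008,0],[-0.118,0.012,-0.026,0],[-0.1185,0.025,-0.054,0],[-0.1185,0.041,-0.087,0],[-0.1185,0.057,-0.121,0],[-0.1185,0.073,-0.156,0],[-0.1185,0.09,-0.191,0],[-0.1185,0.105,-0.225,0],[-0.1185,0.122,-0.26,0],[-0.1185,0.138,-0.295,0],[-0.1185,0.154,-0.328,0],[-0.1185,0.167,-0.355,0],[-0.1185,0.176,-0.375,0],[-0.1185,0.1805,-0.386,0],[-0.1185,0.1815,-0.3875,0],[-0.1185,0.1815,-0.3875,0]])

```text
t: 46.4
tcp_pos: [0.6375, 0.063, 0.1502]
tool_rot: [0.533, 0.463, -0.525, 0.476]
force: [-0.7, -0.5, -2.1]
finger_gap: 0.693
```

```bash
python3 plan.py 0.6384,0.0635,0.0327
```

```text
t 46.4 tcp [0.6375 0.063  0.1502] yaw -6.87 tilt 1.25 gap 0.693 q1,q6 [-4.2  2.8] F [-0.7 -0.5 -2.1]
0.6384,0.0635,0.0327 -> [ 0.1175 -0.0017 -0.001 ] spin -0.0
```

Call:
play_rows(series=[[0.015,0,0,0],[0.04,-0.001,-0.001,0],[0.065,-0.002,-0.001,0],[0.085,-0.002,-0.001,0],[0.1,-0.002,-0.001,0],[0.107,-0.002,-0.001,0],[0.111,-0.002,-0.001,0],[0.114,-0.002,-0.001,0],[0.116,-0.002,-0.001,0],[0.118,-0.002,-0.001,0],[0.119,-0.002,-0.001,0],[0.119,-0.002,-0.001,0],[0.119,-0.002,-0.001,0]])

```text
t: 47.7
tcp_pos: [0.6388, 0.0635, 0.0328]
tool_rot: [0.534, 0.462, -0.524, 0.476]
force: [-1.8, 0.2, 6.1]
finger_gap: 0.691
```

Contact (6 N up). Release, rise, and look.

Call:
play_rows(series=[[0,0,0,0],[0,0,0,0],[0,0,0,0],[0,0,0,0],[0,0,0,0],[-0.015,0,0,0],[-0.04,0,0,0],[-0.07,0,0,0],[-0.1,0,0,0],[-0.125,0,0,0],[-0.135,0,0,0],[-0.135,0,0,0]], claw=100)

```text
t: 48.9
tcp_pos: [0.6369, 0.0643, 0.1701]
tool_rot: [0.535, 0.461, -0.523, 0.477]
force: [0.1, -0.9, 0.3]
finger_gap: 1.0
```

```bash
python3 - <<'E'
from h import *
from station import snapshot
for n in ("wrist",):
  s=snapshot(n); pickle.dump(s,open(f"pics/{n}15.pkl","wb"))
crop(load("wrist15"),100,410,60,320,2,"c_w15")
E
python3 plan.py 0.5183,-0.313,0.165,-96.8
```

```text
t 48.95 tcp [0.6357 0.0644 0.1683] yaw -6.85 tilt 1.41 gap 1.001 q1,q6 [-4.1  2.9] F [-0.6  0.4 -0.8]
0.5183,-0.313,0.165,-96.8 -> [ 0.0029 -0.0716  0.3887] spin 89.95
```

View pics/c_w15.png

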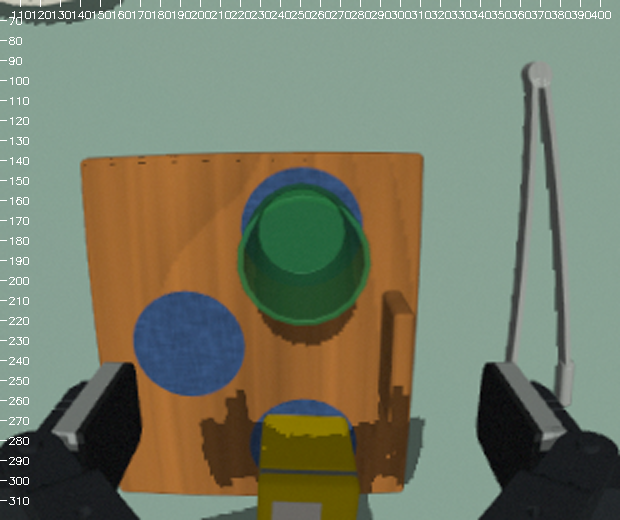

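Cup is upright on its spot. Now the mould (tray centre).

Call:
play_rows(series=[[0,-0.002,0.01,4],[0,-0.006,0.032,12],[0,-0.012,0.063,20],[0,-0.018,0.098,28],[0,-0.024,0.133,36],[0,-0.031,0.168,44],[0,-0.037,0.203,52],[0,-0.044,0.238,60],[0,-0.05,0.273,68],[0,-0.057,0.308,75],[0,-0.063,0.34,82],[0,-0.068,0.366,87],[0.001,-0.071,0.382,90],[0.002,-0.0715,0.3885,90],[0.003,-0.0715,0.3885,90],[0.003,-0.0715,0.3885,90]])

```text
t: 50.55
tcp_pos: [0.5184, -0.3114, 0.1642]
tool_rot: [0.714, -0.043, -0.698, -0.041]
force: [-0.9, -0.3, -0.1]
finger_gap: 0.996
```

```bash
python3 - <<'E'
from h import *
from station import snapshot
for n in ("wrist",):
  s=snapshot(n); pickle.dump(s,open(f"pics/{n}16.pkl","wb"))
crop(load("wrist16"),100,410,60,320,2,"c_w16")
E
python3 plan.py 0.5183,-0.313,0.023,-96.8
```

```text
t 50.6 tcp [ 0.5185 -0.3113  0.1645] yaw -96.75 tilt 1.35 gap 0.997 q1,q6 [-41.9  54.4] F [-0.4 -0.9 -0.5]
0.5183,-0.313,0.023,-96.8 -> [0.1414 0.0014 0.0034] spin 0.05
```

View pics/c_w16.png

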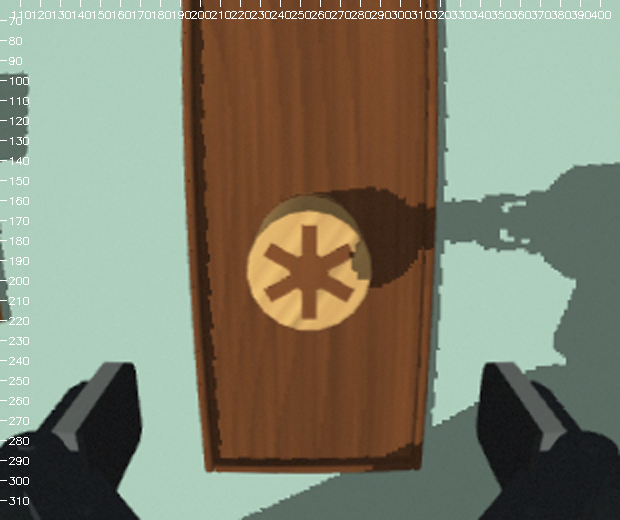

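Call:
play_rows(series=[[0.02,0,0.001,0],[0.045,0.001,0.002,0],[0.07,0.001,0.003,0],[0.095,0.0015,0.003,0],[0.12,0.0015,0.003,0],[0.135,0.0015,0.003,0],[0.1415,0.0015,0.0035,0],[0.1415,0.0015,0.0035,0],[0.1415,0.0015,0.0035,0]])

```text
t: 51.5
tcp_pos: [0.5189, -0.3133, 0.0238]
tool_rot: [0.715, -0.043, -0.697, -0.04]
force: [-0.4, -0.5, 0.8]
finger_gap: 0.998
```

Call:
play_rows(series=[[0,0,0,0],[0,0,0,0],[0,0,0,0],[0,0,0,0],[0,0,0,0],[0,0,0,0],[0,0,0,0],[0,0,0,0]], claw=0, force=40)

```text
t: 52.3
tcp_pos: [0.5197, -0.3138, 0.0254]
tool_rot: [0.715, -0.044, -0.696, -0.039]
force: [-0.8, 0.8, 4.8]
finger_gap: 0.665
```

```bash
python3 plan.py 0.562,0.0014,0.14,-96.9
```

```text
t 52.3 tcp [ 0.5197 -0.3138  0.0254] yaw -96.74 tilt 1.57 gap 0.665 q1,q6 [-42.  54.] F [-0.8  0.8  4.8]
0.562,0.0014,0.14,-96.9 -> [-0.1158 -0.3175 -0.0082] spin 0.16
```

Call:
play_rows(series=[[-0.01,0,0,0],[-0.03,0,0,0],[-0.055,0,0,0],[-0.085,-0.005,0,0],[-0.106,-0.02,-0.001,0],[-0.116,-0.045,-0.001,0],[-0.116,-0.075,-0.002,0],[-0.116,-0.11,-0.003,0],[-0.116,-0.145,-0.004,0],[-0.116,-0.18,-0.005,0],[-0.116,-0.215,-0.006,0],[-0.116,-0.25,-0.007,0],[-0.116,-0.28,-0.008,0],[-0.116,-0.302,-0.009,0],[-0.116,-0.313,-0.009,0],[-0.116,-0.3175,-0.009,0],[-0.116,-0.3175,-0.009,0],[-0.116,-0.3175,-0.009,0]])

```text
t: 54.1
tcp_pos: [0.5628, 0.0003, 0.1403]
tool_rot: [0.715, -0.044, -0.696, -0.04]
force: [-0.5, 0.1, -1.6]
finger_gap: 0.658
```

```bash
python3 plan.py 0.563,0.0012,0.0294
```

```text
t 54.1 tcp [5.628e-01 3.000e-04 1.403e-01] yaw -96.79 tilt 1.57 gap 0.658 q1,q6 [-11.3  85.6] F [-0.5  0.1 -1.6]
0.563,0.0012,0.0294 -> [ 0.1109 -0.0015  0.0029] spin -0.0
```

Call:
play_rows(series=[[0.015,0,0.001,0],[0.04,-0.001,0.002,0],[0.065,-0.0015,0.003,0],[0.083,-0.0015,0.003,0],[0.095,-0.0015,0.003,0],[0.101,-0.0015,0.003,0],[0.105,-0.0015,0.003,0],[0.108,-0.0015,0.003,0],[0.11,-0.0015,0.003,0],[0.1115,-0.0015,0.003,0],[0.1125,-0.0015,0.003,0],[0.1125,-0.0015,0.003,0],[0.1125,-0.0015,0.003,0]])

```text
t: 55.4
tcp_pos: [0.5635, 0.0012, 0.0294]
tool_rot: [0.716, -0.044, -0.696, -0.039]
force: [-2.1, -1.4, 5.5]
finger_gap: 0.662
```

Contact felt. Release, rise high, and check.

Call:
play_rows(series=[[0,0,0,0],[0,0,0,0],[0,0,0,0],[0,0,0,0],[0,0,0,0],[-0.015,0,0,0],[-0.04,0,0,0],[-0.07,0,0,0],[-0.1,0,0,0],[-0.13,0,0,0],[-0.16,0,0,0],[-0.17,0,0,0],[-0.17,0,0,0]], claw=100)

```text
t: 56.7
tcp_pos: [0.5597, 0.0025, 0.2007]
tool_rot: [0.717, -0.044, -0.694, -0.039]
force: [0.7, 0.6, -0.5]
finger_gap: 0.996
```

Call:
play_rows(series=[[0,0.015,0.005,0],[0,0.045,0.01,0],[0,0.085,0.02,0],[0,0.125,0.03,0],[0,0.165,0.04,0],[0,0.2,0.05,0],[0,0.235,0.06,0],[0,0.265,0.07,0],[0,0.285,0.08,0],[0,0.3,0.08,0],[0,0.3,0.08,0],[0,0.3,0.08,0]])

```text
t: 57.9
tcp_pos: [0.4446, -0.2856, 0.1988]
tool_rot: [0.717, -0.044, -0.695, -0.04]
force: [1.4, 0.3, -0.2]
finger_gap: 1.002
```

```bash
python3 plan.py
python3 - <<'E'
from h import *
from station import snapshot
for n in ("side","top"):
  s=snapshot(n); pickle.dump(s,open(f"pics/{n}20.pkl","wb")); cv2.imwrite(f"pics/{n}20.png",s["image"])
crop(load("side20"),140,300,140,330,4,"c_s20")
crop(load("top20"),70,310,100,320,3,"c_t20")
E
```

```text
t 57.9 tcp [ 0.4446 -0.2856  0.1988] yaw -96.8 tilt 1.79 gap 1.002 q1,q6 [-45.4  50.8] F [ 1.4  0.3 -0.2]
```

View pics/c_t20.png

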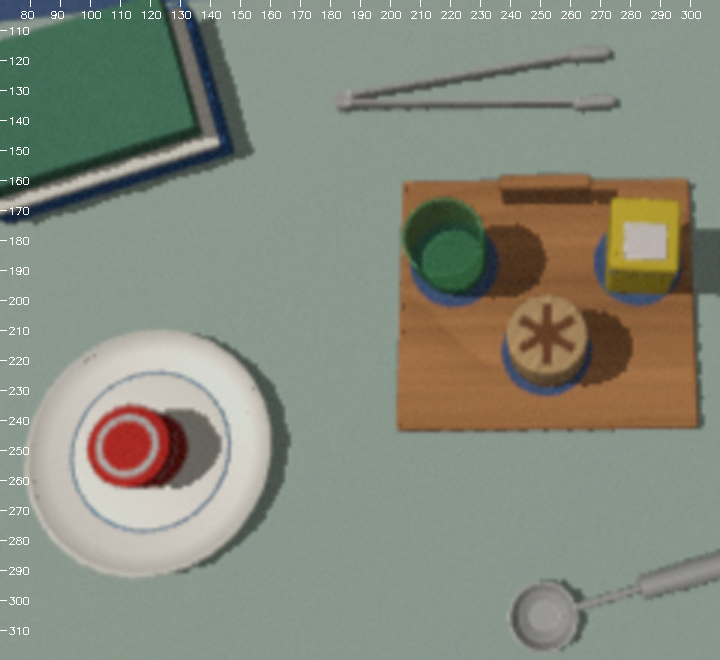

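View pics/c_s20.png

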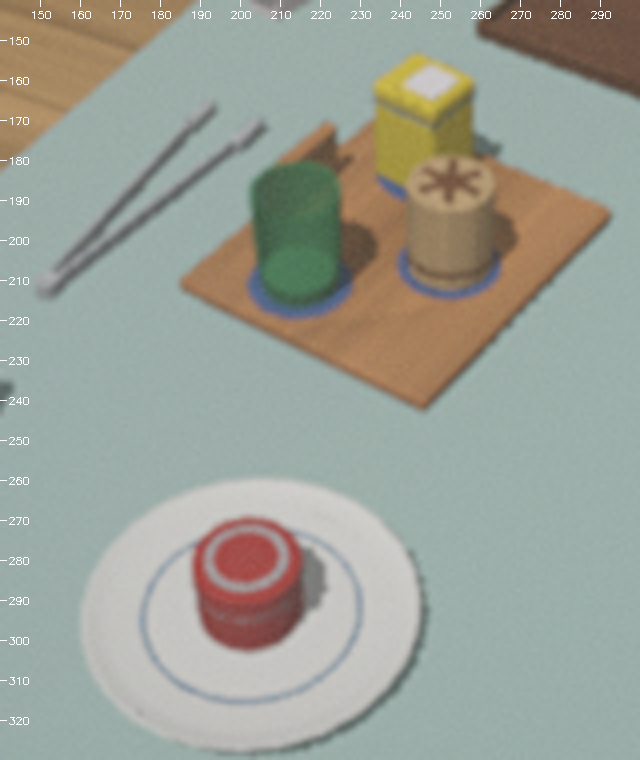

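Run:
```python
from h import *
for n,P in (("top",{"cup":(200,232,164,200,.05),"cont":(270,300,164,200,.06),"mould":(236,268,197,230,.06),"spoon":(240,330,278,318,.005),"tong":(182,276,112,140,.006),"stand":(200,236,202,246,.012)}),
            ("side",{"cup":(200,228,178,218,.05),"mould":(240,264,177,215,.06),"cont":(232,258,152,176,.09)})):
    a=load(n+"0")["image"];s=load(n+"20");b=s["image"]
    for k,(u0,u1,v0,v1,z) in P.items():
        T=a[v0:v1,u0:u1]; r=cv2.matchTemplate(cv2.resize(b[v0-8:v1+8,u0-8:u1+8],None,fx=4,fy=4,interpolation=cv2.INTER_CUBIC),cv2.resize(T,None,fx=4,fy=4,interpolation=cv2.INTER_CUBIC),cv2.TM_CCOEFF_NORMED)
        _,m,_,l=cv2.minMaxLoc(r); d=(l[0]/4-8,l[1]/4-8)
        c=((u0+u1)/2,(v0+v1)/2); w=onz(s,c[0]+d[0],c[1]+d[1],z)-onz(s,*c,z)
        print(n,k,d,round(m,3),"mm",(w[:2]*1000).round(1))
from station import manip
print(manip.sense()["t"],np.abs(manip.sense()["qd"]).max())
```

```text
top cup (0.0, 0.25) 0.993 mm [-0.6  0.1]
top cont (-0.25, -0.25) 0.984 mm [0.6 0.5]
top mould (0.25, 0.0) 0.983 mm [-0.1 -0.5]
top spoon (0.0, 0.0) 0.993 mm [0. 0.]
top tong (0.0, 0.0) 0.997 mm [0. 0.]
top stand (0.0, 0.0) 0.994 mm [0. 0.]
side cup (0.0, 0.0) 0.935 mm [0. 0.]
side mould (0.0, -0.25) 0.958 mm [ 0.5 -0.9]
side cont (-0.25, 0.0) 0.995 mm [0.6 0.3]
58.0 0.00868886669436795
```

All within 1 mm of the start; the arm is clear. Handing in.

```bash
python3 -c "
from station import manip
print(manip.sign_off())"
```

```text
the job is handed in; nothing more can be done
None
```

I cleared the mould, container and cup onto the tray, stood the tin on the cake plate, then put the three back. I handed in at about 58 s of the 134 s allowed, and the hand-in gave no verdict.

**Last checks**
- **Cup, container and mould:** matching the final pictures against the first ones puts each within about 1 mm of its start. All three are upright on their felt spots.
- **Tin:** it stands within about 1 mm of the plate centre by the wrist camera, checked right after release. A later picture shows it still upright there.
- **Spoon and tong:** no movement I could detect.
- **Arm:** at hand-in it was over the tray with the gripper open, touching nothing.

**What went wrong or disagreed**
- **First tin grasp missed:** the fingers closed on top of the lid. The pictures show the fingertips about 30 mm higher than the reported TCP, which does not match the description. I regrasped 35 mm lower and it held; the tin had not visibly moved.
- **Shallow first grips:** because of that offset, the early grips on the three things were near their tops, but they held. I gripped lower on the way back.
- **Small drop:** the mould was let go up to about 3 mm above the tray and stayed upright.
- **Tool tilt:** the tool's tilt crept up from 0.1° to 1.8° over the run, with no visible effect on the placings.

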